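# Spread a carousel's retaining ring and hold it at the spindle groove

## Task

The sample carousel needs its retaining ring back: draw the snap-ring pliers out of their stand, spread the steel snap ring on the grey rest with them and lift it off. Bring the spread ring down over the carousel's spindle until it is level with the groove, centred and touching neither spindle nor carousel, and finish there holding: keep squeezing the pliers so that the ring stays spread, ready to be let snap in. Never touch the ring with the fingers, do not knock the carousel, and leave the other things alone.

Things in the scene. Friction and masses are not known exactly. Their poses are not given: they have to be found in the camera images.
- pliers_grip (a point): Snap-ring pliers, green handles up, steel tips down, in their stand. Point midway between the handles at the height to grip. z up along the pliers, y = direction in which handles are squeezed and tips spread, x = pivot axis (50 mm below the point); half a turn about z is the same. Handles 16 mm wide (x), 36 mm tall, ends 14 mm above the point; apart they are 51 mm over their outsides at the ends.
- pliers_lever_l (a joint): how far each pliers lever is turned, rad: 0 = handles apart, tips closed; 0.269 = squeezed to the stop: tips spread, handles parallel, 18 mm over their outsides. A spring pushes the handles apart: 6 N on each begins to move them (a lighter grip carries the pliers with tips closed), about 15 N holds the ring spread. Each tip moves out about 0.9 times as far as its handle's end moves in.
- pliers_tips (a point): point midway between the closed tips, at the middle of their notches, 109 mm below pliers_grip. Each tip is 14 mm wide along x and has outside a V notch (4 mm high inside, 8 mm at its mouth) for an ear of the ring. Closed, they measure 13 mm over the notches' upper edges, 8 mm over the lower. Squeezed to the stop, the notches stand 109 to 112 mm below where the fingers took the grip point.
- pliers: the pliers as a whole, 130 mm tall, about 0.15 kg; origin on their axis at the lowest point of the closed tips (6.5 mm below the notches' middle), z up along the pliers
- pliers_stand: grey stand for the pliers, foot 100 x 84 x 6 mm, with an aluminium top plate (60 x 70 mm, its top 71 mm high) through whose 21 x 27 mm slot the pliers stand on the foot; origin at the centre of its underside, z up
- ring_gap (a point): point midway between the two ears of the steel snap ring, at half its thickness (4 mm, lying flat). z up, x out of the ring through its gap, y from ear to ear. Ears: straight bars 5 mm wide from 13 mm before to 10 mm beyond this point along x; relaxed, the gap between them is 18 mm here, 15 mm at its outer end. The closed tips go into this gap, pliers' y along this y, to press the ears apart.
- ring_center (a point): centre of the snap ring's opening when spread, at half thickness, 28 mm from ring_gap against its x; same axes. Ring 0.034 kg, relaxed about 46 mm across, opening 35 mm wide. With the pliers at their stop the opening is round, 43 mm in diameter, the ring 53 mm across, the ears parallel, 36 mm apart; it presses on the tips with about 5 N and hangs in their notches, so it is lifted with them.
- ring_arm_l (a joint): how far each half of the snap ring is bent open, rad: 0 = relaxed, about 0.17 = spread by the pliers at their stop (it then clears the spindle by 2.5 mm all round), 0.22 = limit
- snap_ring: the snap ring as a whole; origin at the centre of its opening, on its underside, z up
- ring_rest: fixed rest for the ring: aluminium foot 92 x 74 x 7 mm, on it a grey block 46 x 58 mm (from 34 mm behind to 12 mm before the origin along x) whose flat top, 27 mm high, carries the ring; a 25 mm boss stands inside the ring up to 34 mm. The ears overhang the block's front (+x): below them is free room down to the foot. Origin at the underside
- groove (a point): centre of the ring groove of the carousel's upright spindle; z up. Groove 34 mm in diameter, 8 mm high (4 mm either way of this point). Above it the spindle is 38 mm thick for 13 mm, then tapers to 28 mm at its top, 27 mm above this point. Below it: a sleeve 42 mm thick and 9.5 mm high, then the hub, 60 mm across, 13.5 mm below this point, on the 128 mm tube disc.
- carousel: fixed sample carousel: white drive box 136 x 136 mm with an aluminium tube disc and the spindle on top; origin at the centre of its underside
- tip_box: bystander: blue pipette tip box, 89 x 122 x 71 mm, origin at the underside
- log_book: bystander: purple notebook, 210 x 152 x 14 mm, origin at the underside
- timer: bystander: small white timer, 72 x 66 x 18 mm, origin at the underside
- marker_blue: bystander: blue marker, 14 x 130 x 14 mm, origin at the underside
- cap_0: bystander: red tube cap, 20 x 20 x 16 mm, origin at the underside

How it is judged:
By the outcome, as a careful person would: the job done as asked, in the order asked, and still so for the second after the job is handed in, while the arm keeps its last pose, push and grip.
It also fails if it takes over 58 s, if anything falls off the work surface, if the arm or the gripper's body presses on something with over 40 N, if the wrist force passes 120 N, or if a joint passes its speed limit or range.

## Robot

A 7-joint arm with a two-finger parallel gripper is mounted at the origin on a cart in front of the work surface, level with it; the furniture and walls round the work are solid. World frame = base frame: x ahead of the robot, y to its left, z up, the work surface at z = 0. Lengths are in m, angles in rad, forces in N, time in s.
With the tool pointing down it reaches from about 0.4 to 0.9 m from the base axis. Payload 5.6 kg.
Tool frame: the origin (TCP) lies between the finger pads; the fingertips stand 14 mm ahead of it and the grasp point (between the pads) lies 5 mm behind it; x points along the fingers, y is the direction in which the jaws open and shut, and the axes are right-handed (so a half turn about x gives the same grasp; the last joint's range is limited). The gripper opens to 92 mm and grips with 3 to 60 N. Pads are 20 mm wide; open, the fingers measure 128 mm over their backs; the gripper's body (75 mm by 189 mm) begins 69 mm behind the grasp point.
Start: joints at [-1.355, 0.468, -0.012, 1.603, 0.006, 1.071, -0.056], TCP at [0.166, 0.628, 0.229] pointing down, gripper open.
Joint ranges: [-2.53, 2.53], [-0.31, 2.02], [-1.57, 1.55], [0.28, 2.44], [-1.29, 4.43], [0.15, 1.84], [-2.92, 2.92]. Speed limits (rad/s): [2.57, 2.57, 3.14, 3.14, 3.14, 3.14, 3.14].

## Interface

Orientations are given as a rotation vector (axis times angle).
In Python, from station import state, imaging, r gives the robot as it stands.
- The arm moves only by the shell command python3 -m jog 'ROWS' [FORCE]. ROWS is JSON, a list of rows, each an object of numbers: "dx", "dy", "dz": the shift along the world's x, y, z in mm; "ax", "ay", "az": the turn, a rotation vector about the world's x, y, z in degrees; "jaw": the finger opening in mm, from 0 to 91.9. In form: [{"dx": .., "dy": .., "dz": .., "ax": .., "ay": .., "az": .., "jaw": ..}, ...]. A call has 1 to 20 rows; each row shifts and turns the commanded pose from where the row before left it; what a row does not reach is not made up. A row lasts 1/8 s, in which the tool goes at most 62.5 mm and 10.7 degrees, less where a joint would pass 70% of its speed; a pose out of reach is approached as far as the arm can. A call is refused whole if a number of a shift passes 62.5 or a number of a turn 10.7, either way. A call with a gripper value outside its range is refused whole. The fingers move at their own pace and stop on an object; FORCE is the grip in N (left out, the last holds). Time passes only in rows, so rows that do not move let the fingers close. It gives the time, the measured TCP pose, the force and the opening at its end, in the units of the state.
- state(): the state, without advancing time (a new reading comes with each control period).
- imaging.camera(name): name is "side" or "top"; returns a dict with "pixels" (480x640x3 uint8, red, green, blue), "fx", "fy", "cx", "cy" (pixels), "distortion" ([k1, k2, p1, p2, k3] as OpenCV has them; the pictures are not rectified), "R" (3x3) and "t" (3): a world point X has camera coordinates R X + t. Camera axes: x right, y down, z forward; pixel columns grow to the right and rows downward; lengths in m; the calibration is good to about 2 mm. A picture is of the moment at which its call begins. There is no depth.
- r.close_job(): hands the job in, once; it reports no verdict.
The state is a dict: "time_s": time; "qpos": joint angles; "qd": joint speeds; "joint_efforts": joint torques, N m; "position": TCP position; "tool_rot": TCP orientation; "ft_force": force on the tool from outside, world axes, zero at the start; "wrist_torque": the same for the moment, N m; "finger_gap": finger opening in m.
Only numpy, scipy, OpenCV 4.12 (cv2) and the standard library are available. Lean on these libraries where they do the work, as an engineer would, in place of code of your own. Each camera call takes 0.05 s, during which the arm holds its last target.

## Working session

There is one attempt and no reset: what is moved stays moved. The work goes in short steps, Python scripts to look and compute and a shell command to move; the robot and the scene stay as the last step left them, time stands still between calls to the robot, and variables do not carry over. Pictures are saved under pics/ and viewed, and the job is handed in when it is done.

```bash
ls; mkdir -p pics; python3 - <<'E'
from station import state, imaging, r
import cv2
s=state();print(s)
for n in("side","top"):
    c=imaging.camera(n);cv2.imwrite(f"pics/{n}0.png",c["pixels"][:,:,::-1])
    print(n,c["fx"],c["fy"],c["cx"],c["cy"],c["distortion"],c["R"],c["t"])
E
```

```text
pics
{'time_s': 0.0, 'qpos': array([-1.35500691,  0.46838682, -0.01162798,  1.6036012 ,  0.00603941,
        1.07141122, -0.05627869]), 'qd': array([-0.00093898, -0.00062697, -0.00048303, -0.00060536,  0.00038816,
       -0.00045526,  0.00027975]), 'joint_efforts': array([ 1.35134110e-05, -5.20587051e+01, -1.20174393e-02, -2.43734121e+01,
       -5.64790133e-02,  1.75070332e-02,  1.69867276e-04]), 'position': array([0.16626179, 0.62780291, 0.22764339]), 'tool_rot': array([ 0.20175986,  1.56131438, -0.2045474 ]), 'ft_force': array([ 0.61933492, -0.55335702, -0.526145  ]), 'wrist_torque': array([ 0.01170728,  0.00440336, -0.00324461]), 'finger_gap': 0.09213667511980321}
side 479.380885612669 479.380885612669 324.0181719884884 231.3390196142028 [-0.11959183  0.          0.          0.          0.        ] [[-0.99660311 -0.0822153   0.00478388]
 [-0.07081973  0.82592232 -0.55931823]
 [ 0.0420334  -0.55775708 -0.82893922]] [0.51581753 0.17935345 1.20454096]
top 461.20258620248956 461.20258620248956 313.7337672060695 237.37084456815973 [0.03468352 0.         0.         0.         0.        ] [[ 0.00406812 -0.99979318  0.01992601]
 [-0.99173385 -0.00658922 -0.12814271]
 [ 0.12824751 -0.01924    -0.99155555]] [-0.09110671  0.56342897  0.99754455]
```

View pics/side0.png

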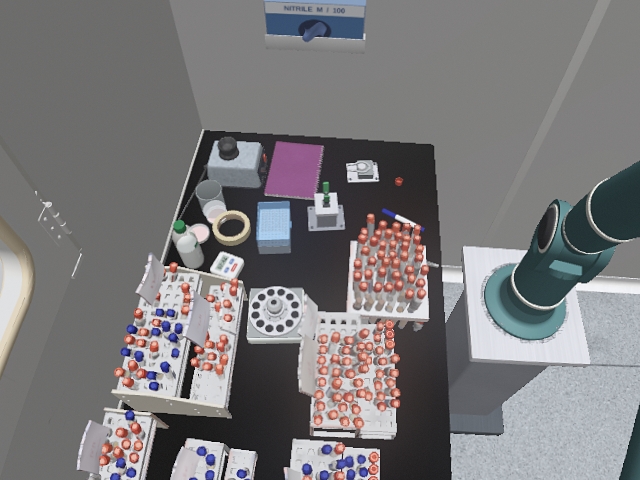

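View pics/top0.png

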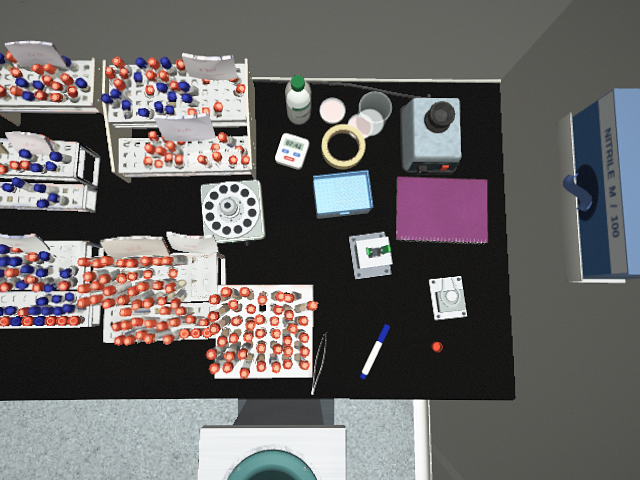

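```bash
cat > h.py <<'E'
import numpy as np, cv2
from station import state, imaging, r
def cam(n):
    c=imaging.camera(n); c["K"]=np.array([[c["fx"],0,c["cx"]],[0,c["fy"],c["cy"]],[0,0,1.]])
    c["D"]=np.array(c["distortion"],float);c["R"]=np.array(c["R"]);c["t"]=np.array(c["t"]);return c
def ray(c,uv):
    p=cv2.undistortPoints(np.array([[uv]],float),c["K"],c["D"])[0,0]
    return -c["R"].T@c["t"], c["R"].T@np.array([p[0],p[1],1.])
def onz(c,uv,z):
    o,d=ray(c,uv);return o+d*(z-o[2])/d[2]
def proj(c,X):
    return cv2.projectPoints(np.array(X,float).reshape(-1,1,3),cv2.Rodrigues(c["R"])[0],c["t"],c["K"],c["D"])[0][:,0]
def tri(c1,u1,c2,u2):
    o1,d1=ray(c1,u1);o2,d2=ray(c2,u2)
    s=np.linalg.lstsq(np.array([d1,-d2]).T,o2-o1,rcond=None)[0]
    a=o1+s[0]*d1;b=o2+s[1]*d2;return (a+b)/2,np.linalg.norm(a-b)
def crop(c,x,y,w,h,k,fn):
    im=c["pixels"][y:y+h,x:x+w,::-1];cv2.imwrite(fn,cv2.resize(im,None,fx=k,fy=k,interpolation=cv2.INTER_CUBIC))
E
python3 - <<'E'
from h import *
s=cam("side");t=cam("top")
def tile(c,l,fn):
    ims=[cv2.resize(c["pixels"][y:y+60,x:x+65,::-1],None,fx=6,fy=6,interpolation=cv2.INTER_CUBIC) for x,y in l]
    ims=[i for i in ims]
    cv2.imwrite(fn,np.vstack([np.hstack(ims[:2])[:,:780],np.hstack(ims[2:])[:,:780]])[:, :][::1][:720])
    im=cv2.imread(fn); cv2.imwrite(fn,cv2.resize(im,None,fx=.83,fy=.83))
# order: pliers, ring ; carousel, cap
tile(s,[(295,175),(335,145),(242,282),(370,150)],"pics/s1.png")
tile(t,[(342,222),(418,267),(200,178),(345,222)],"pics/t1.png")
E
```

```text
(no output)
```

View pics/s1.png

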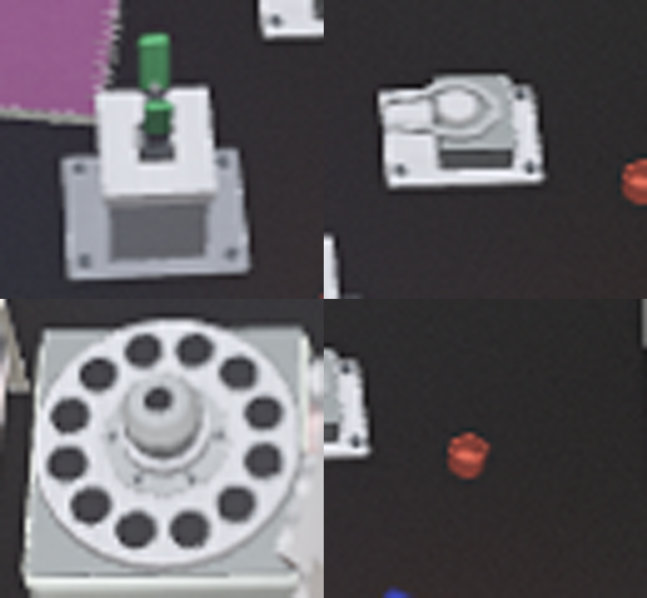

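View pics/t1.png

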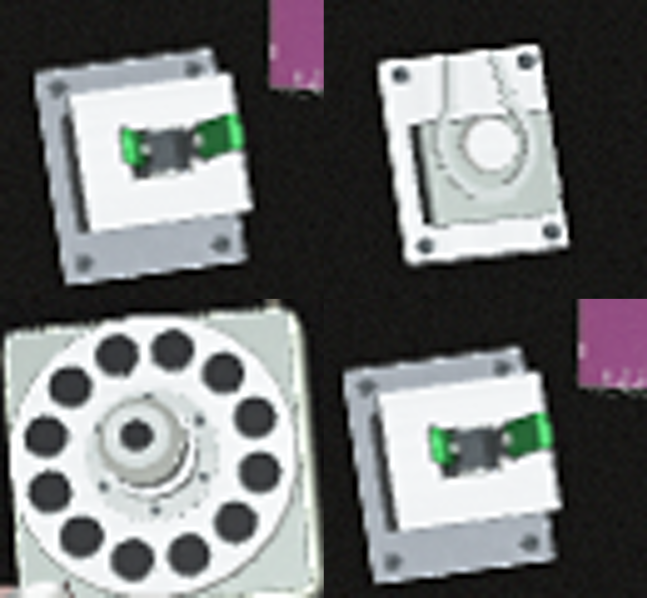

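```bash
python3 - <<'E'
from h import *
for n in("side","top"):
    c=cam(n);im=c["pixels"].astype(int);hsv=cv2.cvtColor(c["pixels"],cv2.COLOR_RGB2HSV)
    o=-c["R"].T@c["t"];print(n,o.round(3))
    box=dict(side=(300,340,175,235),top=(345,395,228,282))[n]
    m=((hsv[...,0]>45)&(hsv[...,0]<85)&(hsv[...,1]>90)&(hsv[...,2]>50)).astype(np.uint8);mm=np.zeros_like(m);x0,x1,y0,y1=box;mm[y0:y1,x0:x1]=m[y0:y1,x0:x1]
    k,l,st,ce=cv2.connectedComponentsWithStats(mm)
    for i in range(1,k):
        if st[i,4]<5: continue
        print("green",st[i],ce[i].round(1))
        cn=cv2.findContours((l==i).astype(np.uint8),cv2.RETR_EXTERNAL,cv2.CHAIN_APPROX_NONE)[0][0]
        print(cv2.boxPoints(cv2.minAreaRect(cn)).round(1).tolist())
    # plate top white
    w=(im.min(2)>215).astype(np.uint8);mm=np.zeros_like(w);mm[y0:y1,x0:x1]=w[y0:y1,x0:x1]
    k,l,st,ce=cv2.connectedComponentsWithStats(mm);i=1+st[1:,4].argmax()
    cn=cv2.findContours((l==i).astype(np.uint8),cv2.RETR_EXTERNAL,cv2.CHAIN_APPROX_NONE)[0][0]
    b=cv2.minAreaRect(cn);print("plate",st[i],b)
    P=np.array([onz(c,p,.071) for p in cv2.boxPoints(b)]);print(P.round(4),P.mean(0))
    for q in(0,1): 
        e=P[q+1]-P[q];print("edge",np.linalg.norm(e),np.degrees(np.arctan2(e[1],e[0])))
    # spindle/dark patch at the top, hub
s=cam("side");t=cam("top")
crop(t,350,228,45,55,14,"pics/t2.png");crop(s,305,175,45,55,14,"pics/s2.png")
E
```

```text
side [0.476 0.566 1.096]
green [323 182   6  11  60] [325.4 186.5]
[[323.0, 182.0], [328.0, 182.0], [328.0, 192.0], [323.0, 192.0]]
green [324 195   5   7  25] [326.2 197.7]
[[324.0, 195.0], [328.0, 195.0], [328.0, 201.0], [324.0, 201.0]]
plate [315 193  23  21 289] ((325.9801025390625, 203.2013702392578), (19.822662353515625, 20.9534854888916), 86.18592071533203)
[[ 0.5631 -0.244   0.071 ]
 [ 0.5066 -0.2537  0.071 ]
 [ 0.4986 -0.1872  0.071 ]
 [ 0.5534 -0.1779  0.071 ]] [ 0.53040802 -0.2156745   0.071     ]
edge 0.05728113922535241 -170.19998844755622
edge 0.06704610350105868 96.90385869065916
top [ 0.431 -0.068  1.063]
green [381 245  10   9  59] [386.1 248.7]
[[380.5, 246.8000030517578], [389.5, 244.3000030517578], [391.29998779296875, 250.60000610351562], [382.29998779296875, 253.1999969482422]]
green [367 248   5   8  27] [368.5 251.6]
[[367.0, 248.0], [371.0, 248.0], [371.0, 255.0], [367.0, 255.0]]
plate [356 237  36  31 654] ((373.5099182128906, 252.06997680664062), (27.718585968017578, 31.819807052612305), 81.8698959350586)
[[ 0.5531 -0.1788  0.071 ]
 [ 0.5634 -0.2475  0.071 ]
 [ 0.5037 -0.255   0.071 ]
 [ 0.4936 -0.1868  0.071 ]] [ 0.5284279  -0.21700757  0.071     ]
edge 0.06945247250291851 -81.46098497050498
edge 0.0601643744405393 -172.86192483540327
```

View pics/t2.png

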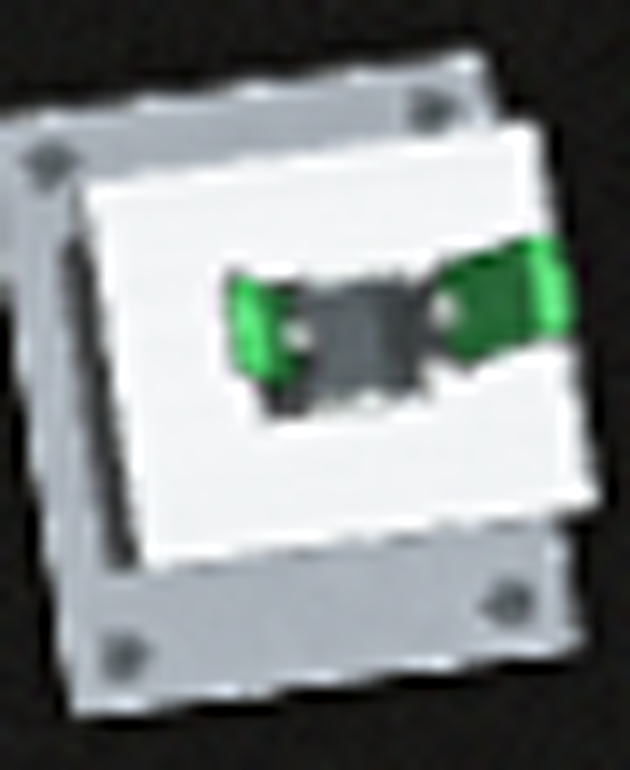

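View pics/s2.png

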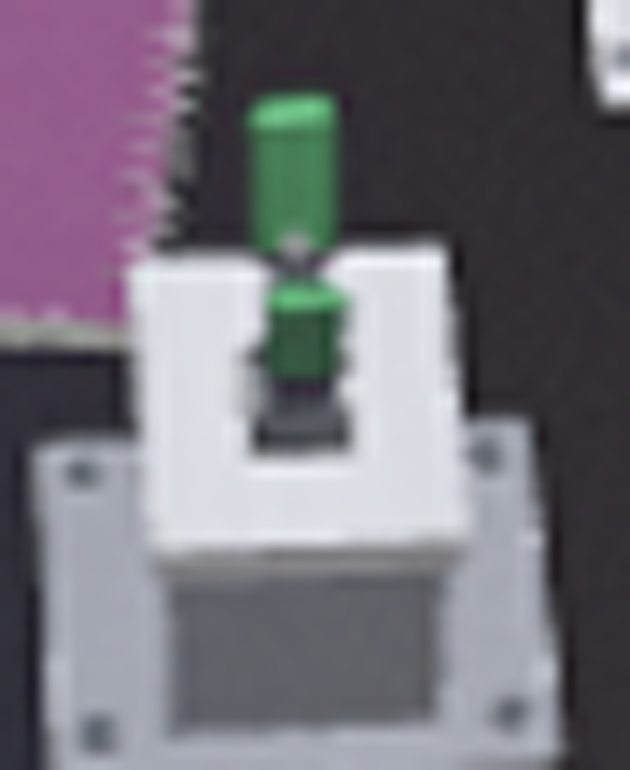

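```bash
python3 - <<'E'
from h import *
s=cam("side");t=cam("top")
f=lambda x,y,x0,y0:(x/14-.5+x0,y/14-.5+y0)
A,e1=tri(s,f(292,110,305,175),t,f(553,287,350,228))
B,e2=tri(s,f(308,297,305,175),t,f(255,327,350,228))
print(A,e1,B,e2,(A+B)/2,np.linalg.norm((A-B)[:2]),np.degrees(np.arctan2(*(B-A)[1::-1])))
for n,c,a,b in(("s",s,f(292,110,305,175),f(308,297,305,175)),("t",t,f(553,287,350,228),f(255,327,350,228))):
    a=onz(c,a,.136);b=onz(c,b,.136);print(n,a,b,(a+b)/2,np.linalg.norm(a-b),np.degrees(np.arctan2(*(b-a)[1::-1])))
crop(t,428,270,45,55,14,"pics/t3.png");crop(s,340,150,50,42,14,"pics/s3.png")
crop(t,196,175,72,70,11,"pics/t4.png");crop(s,243,283,68,62,11,"pics/s4.png")
E
```

```text
[ 0.5329584  -0.2405723   0.12707949] 0.003150011842233467 [ 0.52667493 -0.19696703  0.12641992] 0.002748545997066839 [ 0.52981667 -0.21876967  0.12674971] 0.04405566682950581 98.19981901933838
s [ 0.53399203 -0.23341419  0.136     ] [ 0.52753273 -0.18964451  0.136     ] [ 0.53076238 -0.21152935  0.136     ] 0.04424372414087383 98.39482098712816
t [ 0.53042399 -0.23878385  0.136     ] [ 0.52433509 -0.19553206  0.136     ] [ 0.52737954 -0.21715796  0.136     ] 0.04367828584710985 98.01331961000791
```

View pics/t3.png

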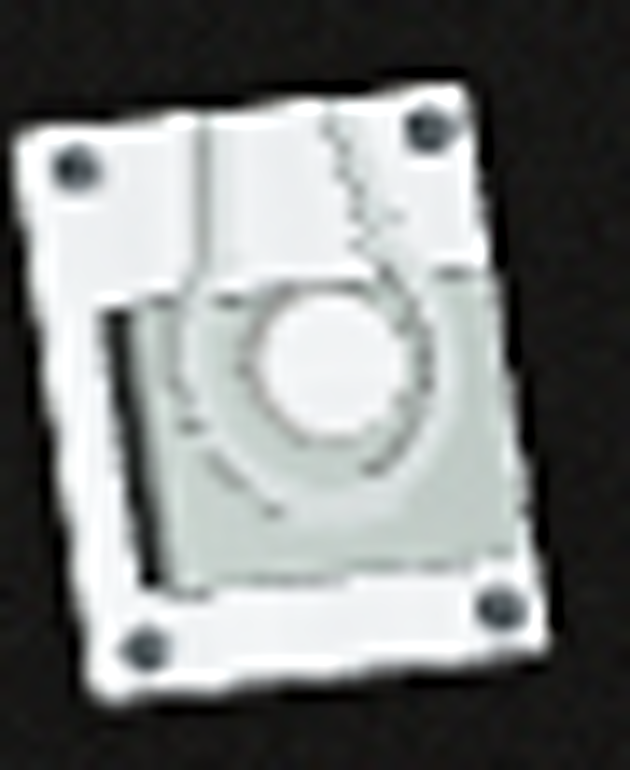

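View pics/s3.png

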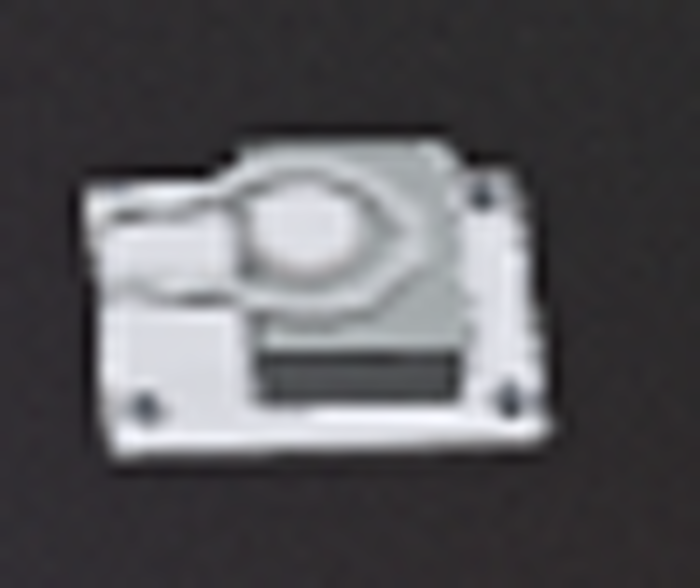

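View pics/t4.png

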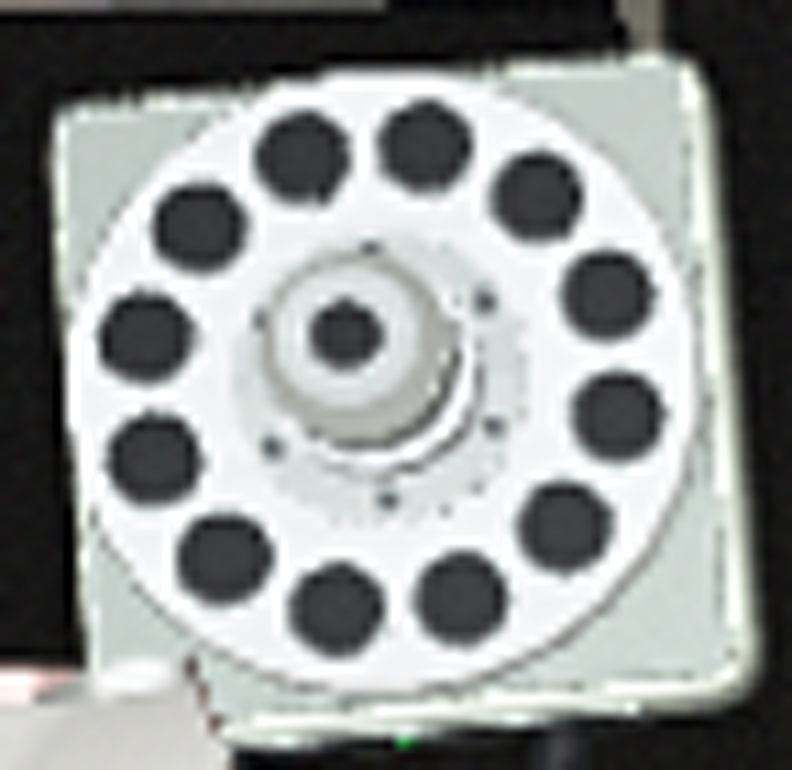

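View pics/s4.png

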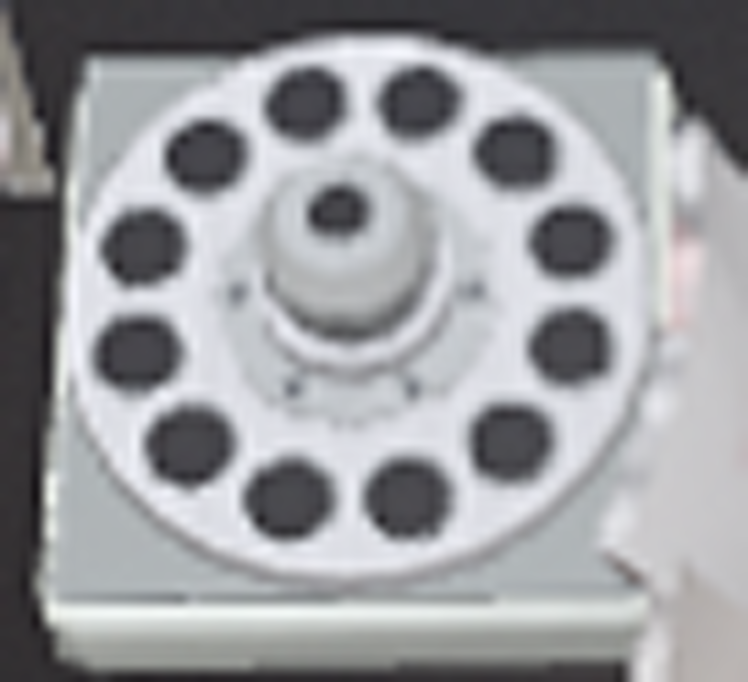

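```bash
python3 - <<'E'
from h import *
s=cam("side");t=cam("top")
f=lambda p,x0,y0,k=14:((p[0]+.5)/k-.5+x0,(p[1]+.5)/k-.5+y0)
def cmp(sp,tp,so,to,z,k=14):
    S=np.array([onz(s,f(p,*so,k),z) for p in sp]);T=np.array([onz(t,f(p,*to,k),z) for p in tp])
    print("s",S.mean(0).round(4),"t",T.mean(0).round(4));print((S-T).round(4)[:,:2].tolist(),"tri",[np.round(tri(s,f(a,*so,k),t,f(b,*to,k))[0],4).tolist() for a,b in zip(sp,tp)])
    return S,T
S,T=cmp([(83,472),(487,452),(511,712),(97,735)],[(432,107),(508,604),(124,655),(47,163)],(305,175),(350,228),.006)
for P in(S,T):
  for e in (P[0]-P[1],P[3]-P[2],P[3]-P[0],P[2]-P[1]): print("stand",np.degrees(np.arctan2(e[1],e[0])).round(2),np.linalg.norm(e).round(4))
S,T=cmp([(483,194),(510,400),(145,407)],[(500,606),(146,648),(75,166)],(340,150),(428,270),.007)
for P in(S,T):
  for e in (P[1]-P[0],P[2]-P[1]): print("rest",np.degrees(np.arctan2(e[1],e[0])).round(2),np.linalg.norm(e).round(4))
T=T; print("restcentre t", (T[0]+T[2])/2, "s",(S[0]+S[2])/2)
# boss top z=.034
print("boss",onz(s,f((305,222),340,150),.034),onz(t,f((330,364),428,270),.034))
# carousel: holes
th=[(302,157),(425,146),(537,197),(608,295),(619,414),(564,526),(461,598),(338,609),(224,559),(154,459),(147,337),(199,226)]
sh=[(306,103),(419,102),(516,152),(571,241),(570,345),(511,442),(407,498),(289,499),(190,445),(137,352),(144,246),(205,155)]
a=f(np.mean(sh,0),243,283,11);b=f(np.mean(th,0),196,175,11);X,e=tri(s,a,t,b);print("disc",X,e)
X2,e=tri(s,f((337,210),243,283,11),t,f((346,333),196,175,11));print("spindle top",X2,e)
for z in(.06,.07,.08):print(z,onz(s,a,z),onz(t,b,z))
E
```

```text
s [ 0.5311 -0.2171  0.006 ] t [ 0.5284 -0.2171  0.006 ]
[[0.0021, 0.0002], [0.003, -0.0006], [0.0029, 0.0], [0.0028, 0.0005]] tri [[0.5753, -0.2435, 0.0051], [0.4935, -0.2545, 0.0065], [0.4847, -0.1916, 0.0055], [0.5659, -0.1796, 0.0046]]
stand 8.46 0.0821
stand 8.77 0.082
stand 98.07 0.0648
stand 97.91 0.0643
stand 7.81 0.0829
stand 8.45 0.082
stand 98.69 0.0646
stand 97.85 0.0637
s [ 0.4212 -0.3869  0.007 ] t [ 0.4188 -0.3869  0.007 ]
[[0.0024, -0.0004], [0.0025, 0.0003], [0.0023, 0.0001]] tri [[0.3989, -0.4282, 0.0075], [0.3918, -0.371, 0.0063], [0.4693, -0.3619, 0.0064]]
rest 96.84 0.0587
rest 6.54 0.0778
rest 97.01 0.058
rest 6.66 0.078
restcentre t [ 0.43288328 -0.39495984  0.007     ] s [ 0.43524626 -0.39512251  0.007     ]
boss [ 0.43940511 -0.39264984  0.034     ] [ 0.4361724  -0.39364127  0.034     ]
disc [0.62571751 0.09755017 0.05259404] 0.00236701129631365
spindle top [0.62597902 0.09745065 0.09611342] 0.0024310268241177118
0.06 [0.62583945 0.10069421 0.06      ] [0.62309934 0.09638984 0.06      ]
0.07 [0.62439491 0.10518524 0.07      ] [0.62118645 0.09474926 0.07      ]
0.08 [0.62295037 0.10967627 0.08      ] [0.61927355 0.09310868 0.08      ]
```

```bash
python3 - <<'E'
from h import *
s=cam("side");t=cam("top")
def e(c,x,y,w,h,k,lo,hi):
    g=c["pixels"][y:y+h,x:x+w].astype(float).mean(2);g=np.clip((g-lo)/(hi-lo),0,1)*255
    return cv2.resize(g.astype(np.uint8),None,fx=k,fy=k,interpolation=cv2.INTER_CUBIC)
a=e(t,432,276,38,40,18,130,255);cv2.imwrite("pics/t5.png",cv2.resize(a,None,fx=.83,fy=.83))
b=e(s,343,156,40,30,18,120,255);cv2.imwrite("pics/s5.png",b)
E
```

```text
(no output)
```

View pics/t5.png

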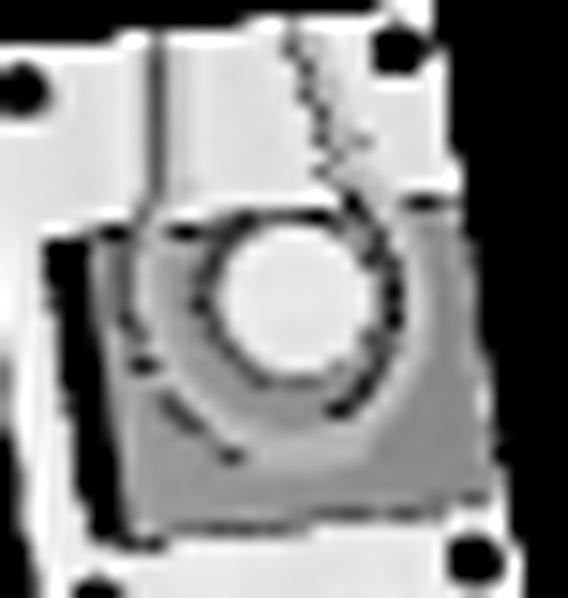

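View pics/s5.png

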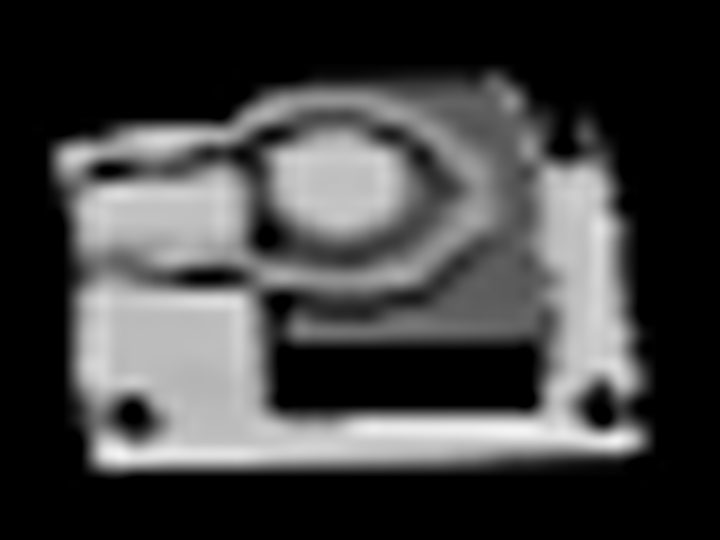

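```bash
python3 - <<'E'
from h import *
s=cam("side");t=cam("top")
T=lambda p:(((p[0]+.5)/(18*.83)-.5+432),((p[1]+.5)/(18*.83)-.5+276))
S=lambda p:((p[0]+.5)/18-.5+343,(p[1]+.5)/18-.5+156)
def P(c,f,p,z):return onz(c,f(p),z)[:2]
yaw=np.radians(9.5)
R=np.array([[np.cos(yaw),np.sin(yaw)],[-np.sin(yaw),np.cos(yaw)]]) # world->ring axes
for nm,c,f,pts in(("top",t,T,dict(leftout1=(157,50,.029),leftout2=(156,185,.029),rin1=(297,45,.029),rin2=(348,190,.029),back=(302,472,.031),boss=(293,300,.034),leftx=(137,310,.031),rightx=(438,300,.031),backin=(312,415,.027))),
 ("side",s,S,dict(lin=(185,275,.029),uin=(185,165,.029),back=(497,190,.031),boss=(338,183,.034),top=(335,88,.031),bot=(335,298,.031),uend=(57,155,.03)))):
    for k,(x,y,z) in pts.items():
        q=P(c,f,(x,y),z);print(nm,k,q.round(4),(R@q*1000).round(1))
E
```

```text
top leftout1 [ 0.4731 -0.3762] [ 404.5 -449.2]
top leftout2 [ 0.4529 -0.3754] [ 384.8 -445. ]
top rin1 [ 0.474  -0.3973] [ 401.9 -470.1]
top rin2 [ 0.4524 -0.4041] [ 379.5 -473.3]
top back [ 0.4107 -0.3951] [ 339.9 -457.4]
top boss [ 0.436  -0.3937] [ 365.  -460.3]
top leftx [ 0.4344 -0.3714] [ 367.1 -438. ]
top rightx [ 0.4362 -0.4163] [ 361.5 -482.5]
top backin [ 0.419  -0.3981] [ 347.6 -461.8]
side lin [ 0.4635 -0.3736] [ 395.5 -445. ]
side uin [ 0.4646 -0.3977] [ 392.6 -468.9]
side back [ 0.4131 -0.395 ] [ 342.2 -457.8]
side boss [ 0.4394 -0.3915] [ 368.8 -458.6]
side top [ 0.4406 -0.4152] [ 366.  -482.2]
side bot [ 0.4389 -0.3691] [ 371.9 -436.4]
side uend [ 0.4858 -0.3971] [ 413.6 -471.8]
```

```bash
python3 - <<'E'
from h import *
st=state();M=cv2.Rodrigues(st["tool_rot"])[0];print(M.round(3),np.degrees(np.arctan2(M[1,1],M[0,1])))
E
```

```text
[[ 0.     0.256  0.967]
 [ 0.     0.967 -0.256]
 [-1.     0.     0.   ]] 75.1662766890502
```

```bash
python3 -m jog '[{"dz":30},{"dz":40},{"dx":39,"dy":-21,"dz":20,"az":1},{"dx":39,"dy":-21,"dz":20,"az":1},{"dx":39,"dy":-21,"dz":20,"az":1},{"dx":39,"dy":-21,"az":1},{"dx":39,"dy":-21,"az":1},{"dx":39,"dy":-21,"az":1},{"dx":19,"dy":-37,"az":1},{"dx":19,"dy":-37,"az":1},{"dx":19,"dy":-37,"az":1},{"dx":19,"dy":-37,"az":1},{"dx":19,"dy":-37,"az":1},{"dx":19,"dy":-37,"az":1},{"dx":19,"dy":-37,"az":1},{"dx":19,"dy":-37,"az":1}]'
```

```text
$[0]: bad value
```

```bash
python3 -m jog '[{"dy":-38,"az":1},{"dy":-38,"az":1},{"dy":-38,"az":1},{"dy":-38,"az":1},{"dy":-38,"az":1},{"dy":-38,"az":1},{"dy":-38,"az":1},{"dy":-38,"az":1},{"dy":-38,"az":1},{"dy":-38},{"dx":-10,"dy":-25,"dz":-40},{},{}]'; python3 - <<'E'
from h import *
st=state();M=cv2.Rodrigues(st["tool_rot"])[0];print(M.round(3),np.degrees(np.arctan2(M[1,1],M[0,1])),st["qpos"].round(2))
for n in("side","top"):
    c=cam(n);cv2.imwrite(f"pics/{n}1.png",c["pixels"][:,:,::-1])
E
```

```text
[[ 0.     0.256  0.967]
 [ 0.     0.967 -0.256]
 [-1.     0.     0.   ]] 75.1662766890502 [-1.35  0.47 -0.01  1.6   0.01  1.07 -0.06]$[0]: bad value
```

View pics/side1.png

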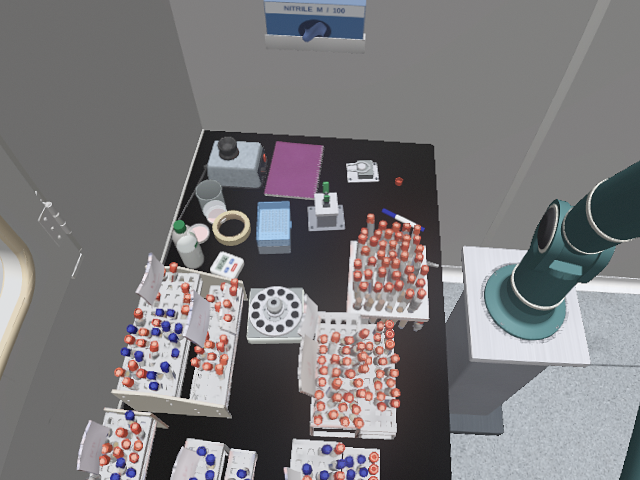

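View pics/top1.png

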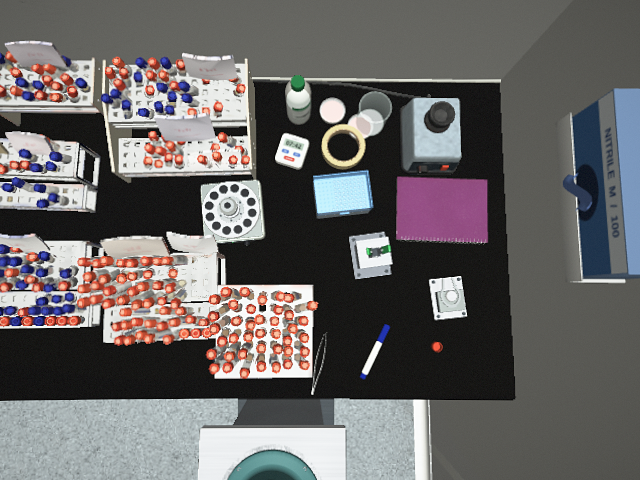

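```bash
python3 -m jog '[{"dx":0,"dy":0,"dz":40,"ax":0,"ay":0,"az":0,"jaw":91}]'; python3 -m jog '[{"dx":0,"dy":0,"dz":30,"jaw":91}]'
```

```text
time_s: 1.02
position: [0.1659, 0.6264, 0.2657]
tool_rot: [0.198, 1.562, -0.209]
ft_force: [0.5, 1.4, 0.3]
finger_gap: 0.0911$[0]: bad value
```

```bash
python3 -m jog '[{"dx":30,"dy":-16,"dz":30,"ax":0,"ay":0,"az":1,"jaw":91},{"dx":39,"dy":-21,"dz":30,"ax":0,"ay":0,"az":1,"jaw":91},{"dx":39,"dy":-21,"dz":20,"ax":0,"ay":0,"az":1,"jaw":91},{"dx":39,"dy":-21,"dz":0,"ax":0,"ay":0,"az":1,"jaw":91},{"dx":39,"dy":-21,"dz":0,"ax":0,"ay":0,"az":1,"jaw":91},{"dx":39,"dy":-21,"dz":0,"ax":0,"ay":0,"az":1,"jaw":91},{"dx":19,"dy":-37,"dz":0,"ax":0,"ay":0,"az":1,"jaw":91},{"dx":19,"dy":-37,"dz":0,"ax":0,"ay":0,"az":1,"jaw":91},{"dx":19,"dy":-37,"dz":0,"ax":0,"ay":0,"az":1,"jaw":91},{"dx":19,"dy":-37,"dz":0,"ax":0,"ay":0,"az":1,"jaw":91},{"dx":19,"dy":-37,"dz":0,"ax":0,"ay":0,"az":1,"jaw":91},{"dx":19,"dy":-37,"dz":0,"ax":0,"ay":0,"az":1,"jaw":91},{"dx":19,"dy":-37,"dz":0,"ax":0,"ay":0,"az":1,"jaw":91},{"dx":19,"dy":-37,"dz":0,"ax":0,"ay":0,"az":1,"jaw":91}]'
```

```text
time_s: 2.78
position: [0.5439, 0.2101, 0.3488]
tool_rot: [0.011, 1.57, -0.011]
ft_force: [0.9, -0.7, -1.9]
finger_gap: 0.0911
```

```bash
python3 -m jog '[{"dx":-2,"dy":-40,"dz":0,"ax":0,"ay":0,"az":1,"jaw":91},{"dx":-2,"dy":-40,"dz":0,"ax":0,"ay":0,"az":1,"jaw":91},{"dx":-2,"dy":-40,"dz":0,"ax":0,"ay":0,"az":1,"jaw":91},{"dx":-2,"dy":-40,"dz":0,"ax":0,"ay":0,"az":1,"jaw":91},{"dx":-2,"dy":-40,"dz":0,"ax":0,"ay":0,"az":1,"jaw":91},{"dx":-2,"dy":-40,"dz":0,"ax":0,"ay":0,"az":1,"jaw":91},{"dx":-2,"dy":-40,"dz":0,"ax":0,"ay":0,"az":1,"jaw":91},{"dx":-2,"dy":-40,"dz":0,"ax":0,"ay":0,"az":1,"jaw":91},{"dx":0,"dy":-40,"dz":-20,"ax":0,"ay":0,"az":1,"jaw":91},{"dx":0,"dy":-40,"dz":-40,"ax":0,"ay":0,"az":0,"jaw":91},{"dx":0,"dy":-25,"dz":-30,"ax":0,"ay":0,"az":0,"jaw":91},{"dx":0,"dy":0,"dz":0,"ax":0,"ay":0,"az":0,"jaw":91},{"dx":0,"dy":0,"dz":0,"ax":0,"ay":0,"az":0,"jaw":91}]'
python3 - <<'E'
from h import *
st=state();M=cv2.Rodrigues(st["tool_rot"])[0];print(M.round(3),np.degrees(np.arctan2(M[1,1],M[0,1])),st["qpos"].round(2),st["position"])
for n in("side","top"):
    c=cam(n);cv2.imwrite(f"pics/{n}2.png",c["pixels"][:,:,::-1]);print(n,proj(c,st["position"]))
E
```

```text
time_s: 4.4
position: [0.5281, -0.2128, 0.2595]
tool_rot: [-0.113, 1.567, 0.113]
ft_force: [-0.4, -0.1, -0.3]
finger_gap: 0.0912
[[ 0.001 -0.143  0.99 ]
 [ 0.     0.99   0.143]
 [-1.     0.     0.001]] 98.22412903963411 [-0.03  0.31  0.44  1.8  -0.15  1.07  2.18] [ 0.52812873 -0.21280452  0.25947994]
side [[327.49379022 155.67776839]]
top [[387.0451012  241.81455746]]
```

View pics/side2.png

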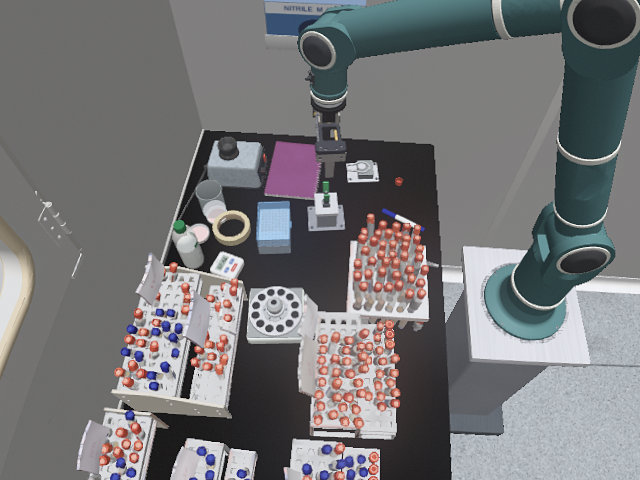

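View pics/top2.png

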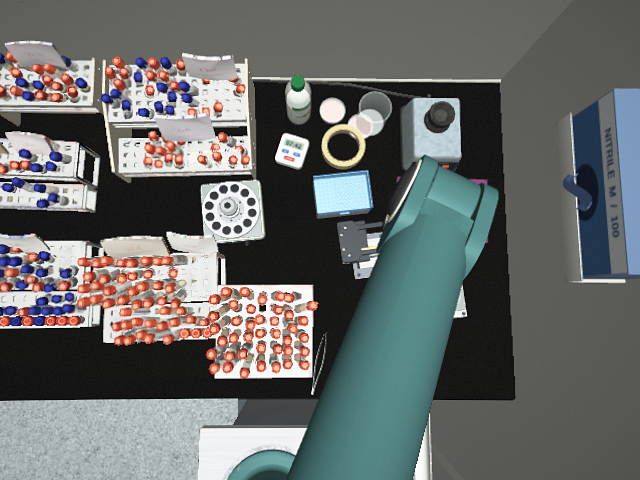

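```bash
python3 - <<'E'
from h import *
s=cam("side");crop(s,295,105,60,100,8,"pics/s6.png")
st=state();M=cv2.Rodrigues(st["tool_rot"])[0]
p=st["position"]
for y in(-.064,-.046,.046,.064):
  for z in(-.010,.01): print(y,z,((proj(s,p+M@np.array([.014,y,z]))-[295,105]+.5)*8).round(0))
E
```

```text
-0.064 -0.01 [[281. 286.]]
-0.064 0.01 [[216. 289.]]
-0.046 -0.01 [[285. 329.]]
-0.046 0.01 [[220. 331.]]
0.046 -0.01 [[307. 557.]]
0.046 0.01 [[238. 560.]]
0.064 -0.01 [[312. 604.]]
0.064 0.01 [[242. 607.]]
```

View pics/s6.png

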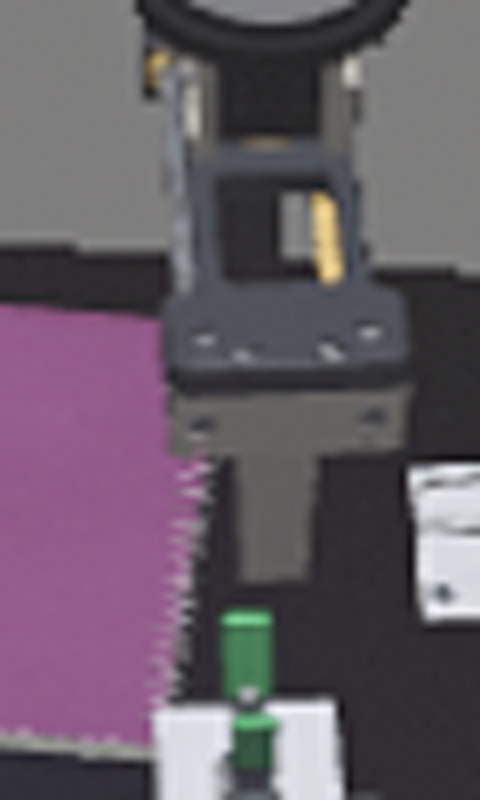

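```bash
python3 -m jog '[{"dx":2,"dy":-4.5,"dz":-40,"ax":0,"ay":0,"az":0,"jaw":91},{"dx":0,"dy":0,"dz":-40,"ax":0,"ay":0,"az":0,"jaw":91},{"dx":0,"dy":0,"dz":-40,"ax":0,"ay":0,"az":0,"jaw":91},{"dx":0,"dy":0,"dz":-20,"ax":0,"ay":0,"az":0,"jaw":91},{"dx":0,"dy":0,"dz":0,"ax":0,"ay":0,"az":0,"jaw":91}]'
python3 - <<'E'
from h import *
st=state();M=cv2.Rodrigues(st["tool_rot"])[0];print(st["position"])
s=cam("side");crop(s,295,145,55,75,10,"pics/s7.png");p=st["position"]
for y in(0,.046,.055,.064): print(y,((proj(s,p+M@np.array([.014,y,0]))-[295,145]+.5)*10).round(0))
E
```

```text
time_s: 5.18
position: [0.5292, -0.217, 0.118]
tool_rot: [-0.112, 1.569, 0.114]
ft_force: [-0.1, -0.2, -0.6]
finger_gap: 0.0912
[ 0.52918206 -0.21703042  0.11799535]
0 [[321. 506.]]
0.046 [[333. 645.]]
0.055 [[335. 674.]]
0.064 [[337. 702.]]
```

View pics/s7.png

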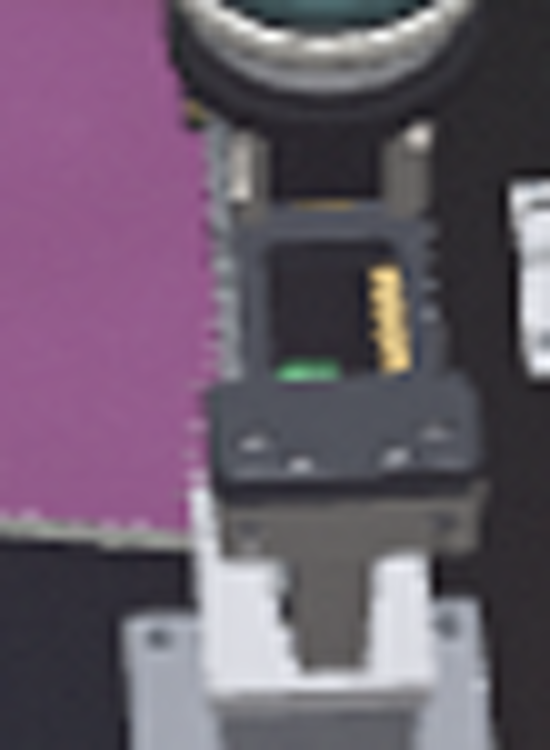

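```bash
python3 - <<'E'
from h import *
st=state();M=cv2.Rodrigues(st["tool_rot"])[0];p=st["position"]
s=cam("side")
for z in (.129,.133): print(((proj(s,p+M@np.array([p[2]-z,-.022,0]))-[295,145]+.5)*10).round(1))
hsv=cv2.cvtColor(s["pixels"],cv2.COLOR_RGB2HSV)[145:190,300:340]
m=(hsv[...,0]>45)&(hsv[...,0]<85)&(hsv[...,1]>90);ys,xs=np.nonzero(m);print(xs.min()+300,xs.max()+300,xs.mean()+300,ys.min()+145)
E
```

```text
[[313.7 378.6]]
[[313.9 368.7]]
324 327 325.5 181
```

```bash
python3 -m jog '[{"dx":0.7,"dy":0,"dz":-3,"ax":0,"ay":0,"az":0,"jaw":91},{"dx":0,"dy":0,"dz":0,"ax":0,"ay":0,"az":0,"jaw":70},{"dx":0,"dy":0,"dz":0,"ax":0,"ay":0,"az":0,"jaw":60},{"dx":0,"dy":0,"dz":0,"ax":0,"ay":0,"az":0,"jaw":55},{"dx":0,"dy":0,"dz":0,"ax":0,"ay":0,"az":0,"jaw":50},{"dx":0,"dy":0,"dz":0,"ax":0,"ay":0,"az":0,"jaw":45},{"dx":0,"dy":0,"dz":0,"ax":0,"ay":0,"az":0,"jaw":40},{"dx":0,"dy":0,"dz":0,"ax":0,"ay":0,"az":0,"jaw":40}]' 5
python3 - <<'E'
from h import *
s=cam("side");crop(s,295,145,55,75,10,"pics/s8.png")
E
```

```text
time_s: 6.28
position: [0.5301, -0.2181, 0.1156]
tool_rot: [-0.112, 1.568, 0.112]
ft_force: [-0.2, -0.7, 1.5]
finger_gap: 0.0507
```

View pics/s8.png

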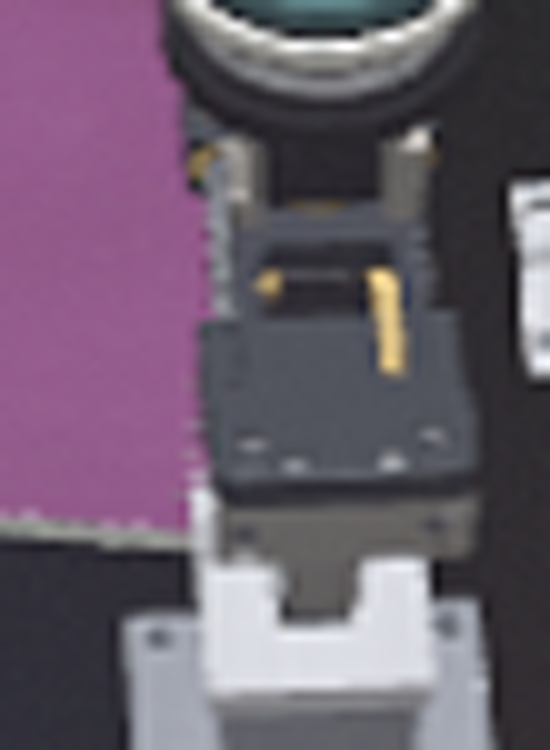

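```bash
python3 -m jog '[{"dx":0,"dy":0,"dz":5,"ax":0,"ay":0,"az":0,"jaw":40},{"dx":0,"dy":0,"dz":10,"ax":0,"ay":0,"az":0,"jaw":40},{"dx":0,"dy":0,"dz":15,"ax":0,"ay":0,"az":0,"jaw":40},{"dx":0,"dy":0,"dz":20,"ax":0,"ay":0,"az":0,"jaw":40},{"dx":0,"dy":0,"dz":20,"ax":0,"ay":0,"az":0,"jaw":40},{"dx":0,"dy":0,"dz":20,"ax":0,"ay":0,"az":0,"jaw":40},{"dx":0,"dy":0,"dz":15,"ax":0,"ay":0,"az":0,"jaw":40},{"dx":0,"dy":0,"dz":0,"ax":0,"ay":0,"az":0,"jaw":40}]' 5
python3 - <<'E'
from h import *
s=cam("side");crop(s,290,125,60,90,8,"pics/s9.png");t=cam("top");crop(t,330,190,80,80,7,"pics/t9.png")
E
```

```text
time_s: 7.32
position: [0.5308, -0.2184, 0.2221]
tool_rot: [-0.112, 1.565, 0.111]
ft_force: [0.1, -0.0, -2.1]
finger_gap: 0.0508
```

View pics/s9.png

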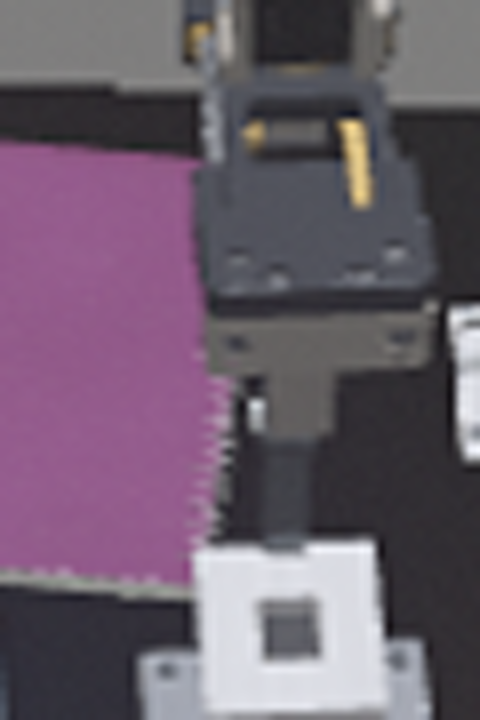

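View pics/t9.png

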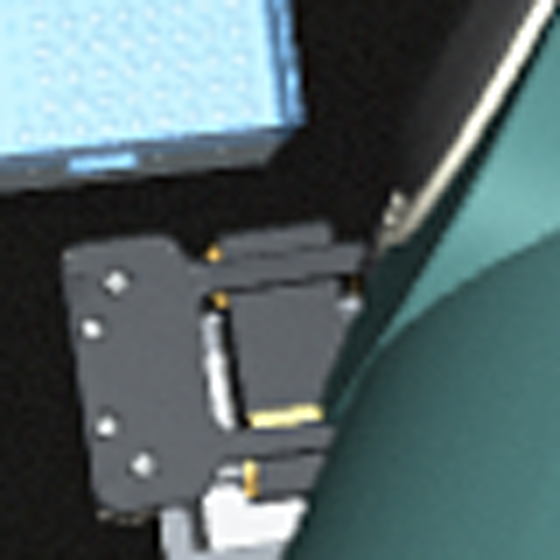

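```bash
python3 - <<'E'
from h import *
st=state();M=cv2.Rodrigues(st["tool_rot"])[0];p=st["position"]
s=cam("side")
for d in (.105,.1105,.115): print(d,((proj(s,p+M@np.array([d,.004,0]))-[290,125]+.5)*8).round(1))
g=s["pixels"][180:200,315:336].astype(int).mean(2).round(0).astype(int);print(g)
E
```

```text
0.105 [[296.2 550.3]]
0.1105 [[296.1 560.7]]
0.115 [[295.9 569.3]]
[[125 133 151 145  90  47  45  56  71  79  84  85  85  85  84  66  45  47
   47  48  48]
 [136 154 127  62  58  47  48  46  56  67  67  67  67  67  68  58  47  51
   49  48  47]
 [126 136 151 128  58  47  50  48  53  59  63  63  62  62  60  50  48  48
   47  50  49]
 [141 141 111  56  57  50  49  49  51  64  67  66  66  68  58  48  49  51
   49  47  48]
 [130 131 116  82  46  49  50  49  50  62  67  67  66  67  59  48  49  49
   48  48  48]
 [147 132 106  81  48  51  49  48  52  62  66  67  66  67  59  48  48  47
   49  50  50]
 [133 124 106  87  47  48  49  49  50  61  69  68  65  67  59  48  51  49
   50  48  48]
 [148 118  87  84  47  49  49  48  53  62  68  67  68  68  60  48  48  48
   49  50  47]
 [145 131  60  45  47  50  49  49  53  60  69  69  67  68  60  47  46  48
   48  49  50]
 [147 153 107  48  48  50  51  50  52  62  68  67  67  68  59  49  50  49
   49  48  51]
 [137 117  70  59  48  48  49  48  50  61  68  68  67  67  58  47  47  49
   49  47  47]
 [141 129  88  43  45  45  45  45  49  60  67  67  67  69  56  41  42  39
   40  46  52]
 [148  78  64  69  70  69  70  69  76  80  79  79  82  85 101 114 112 112
  112 123 137]
 [183 169 152 168 168 167 169 169 170 143  97  95  89  83 194 235 232 232
  231 231 236]
 [229 227 229 230 230 230 231 233 211 153 119 128 134 131 193 226 224 223
  223 223 229]
 [227 222 223 224 224 223 225 227 217 203 205 221 232 229 225 223 222 221
  222 222 228]
 [225 222 222 223 223 222 223 225 224 222 223 226 225 224 222 222 221 221
  221 222 227]
 [214 222 222 223 223 222 223 226 224 222 222 224 225 224 223 222 222 221
  221 222 226]
 [211 222 221 223 223 222 223 226 224 222 222 224 224 221 222 223 222 221
  221 222 225]
 [212 222 222 223 223 223 222 214 202 201 202 204 194 178 201 222 223 221
  221 222 225]]
```

```bash
python3 -m jog '[{"dx":-4,"dy":-10,"dz":0,"ax":0,"ay":0,"az":0.3,"jaw":40},{"dx":-8,"dy":-20,"dz":0,"ax":0,"ay":0,"az":0.5,"jaw":40},{"dx":-8,"dy":-22,"dz":0,"ax":0,"ay":0,"az":0.5,"jaw":40},{"dx":-8,"dy":-22,"dz":0,"ax":0,"ay":0,"az":0,"jaw":40},{"dx":-8,"dy":-22,"dz":0,"ax":0,"ay":0,"az":0,"jaw":40},{"dx":-8,"dy":-22,"dz":0,"ax":0,"ay":0,"az":0,"jaw":40},{"dx":-8,"dy":-22,"dz":-5,"ax":0,"ay":0,"az":0,"jaw":40},{"dx":-8,"dy":-20,"dz":-10,"ax":0,"ay":0,"az":0,"jaw":40},{"dx":-4,"dy":-10,"dz":-10,"ax":0,"ay":0,"az":0,"jaw":40},{"dx":0,"dy":0,"dz":-10,"ax":0,"ay":0,"az":0,"jaw":40},{"dx":0,"dy":0,"dz":-10,"ax":0,"ay":0,"az":0,"jaw":40},{"dx":0,"dy":0,"dz":0,"ax":0,"ay":0,"az":0,"jaw":40},{"dx":0,"dy":0,"dz":0,"ax":0,"ay":0,"az":0,"jaw":40}]' 5
python3 - <<'E'
from h import *
st=state();M=cv2.Rodrigues(st["tool_rot"])[0];p=st["position"];print(p,M.round(4),np.degrees(np.arctan2(M[1,1],M[0,1])))
s=cam("side");crop(s,325,95,75,95,8,"pics/s10.png");t=cam("top");cv2.imwrite("pics/t10.png",t["pixels"][:,:,::-1])
for d in (.1096,): print(d,proj(s,p+M@np.array([d,0.004,0])),((proj(s,p+M@np.array([d,.004,0]))-[325,95]+.5)*8).round(1))
E
```

```text
time_s: 9.1
position: [0.4667, -0.3877, 0.1758]
tool_rot: [-0.131, 1.566, 0.131]
ft_force: [1.1, -0.3, -1.1]
finger_gap: 0.0505
[ 0.46666638 -0.38771     0.17581062] [[ 5.000e-04 -1.656e-01  9.862e-01]
 [-0.000e+00  9.862e-01  1.656e-01]
 [-1.000e+00 -1.000e-04  4.000e-04]] 99.53094472691495
0.1096 [[352.76609841 159.60322633]] [[226.1 520.8]]
```

View pics/s10.png

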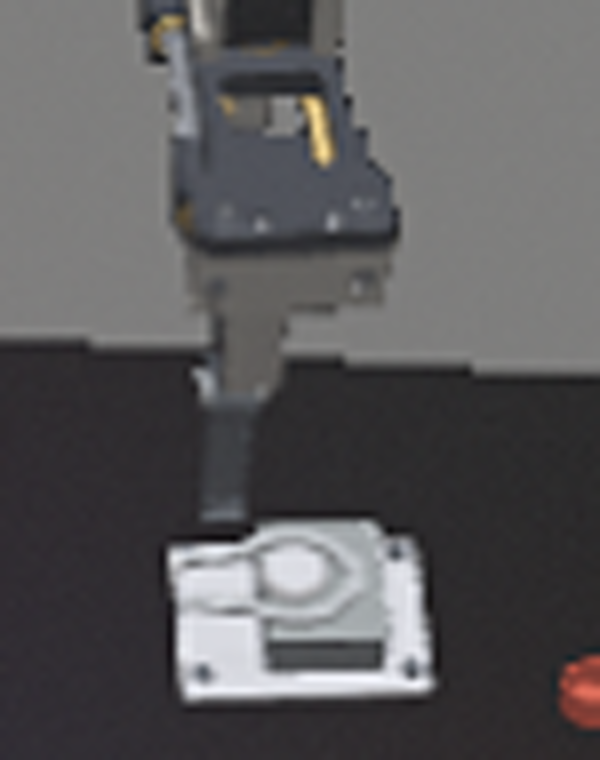

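View pics/t10.png

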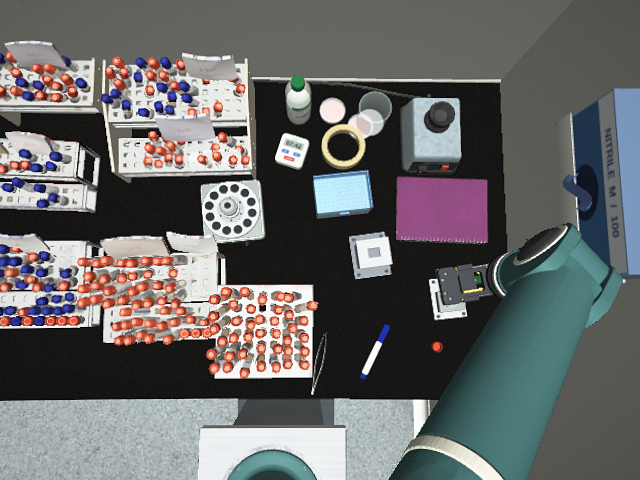

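```bash
python3 - <<'E'
from h import *
st=state();M=cv2.Rodrigues(st["tool_rot"])[0];p=st["position"].copy();p[2]=.029
s=cam("side")
g=lambda X:((proj(s,X)-[343,156]+.5)*18).round(0)
xr=np.array([np.cos(.1658),np.sin(.1658),0]);yr=np.array([-xr[1],xr[0],0])
for n,a,b in(("gap",0,0),("end+",10,7.5),("end-",10,-7.5),("endout+",10,12.5),("gap+",0,9),("gap-",0,-9),("gapout+",0,14),("gapout-",0,-14),("center",-28,0),("back",-54.5,0)): print(n,g(p+xr*a/1000+yr*b/1000))
E
```

```text
gap [[171. 208.]]
end+ [[116. 246.]]
end- [[105. 178.]]
endout+ [[119. 269.]]
gap+ [[177. 249.]]
gap- [[165. 168.]]
gapout+ [[181. 272.]]
gapout- [[161. 145.]]
center [[340. 199.]]
back [[499. 189.]]
```

```bash
python3 -m jog '[{"dx":-0.4,"dy":0,"dz":-10,"ax":0,"ay":0,"az":0,"jaw":40},{"dx":0,"dy":0,"dz":-10,"ax":0,"ay":0,"az":0,"jaw":40},{"dx":0,"dy":0,"dz":-6,"ax":0,"ay":0,"az":0,"jaw":40},{"dx":0,"dy":0,"dz":-5,"ax":0,"ay":0,"az":0,"jaw":40},{"dx":0,"dy":0,"dz":-4,"ax":0,"ay":0,"az":0,"jaw":40},{"dx":0,"dy":0,"dz":0,"ax":0,"ay":0,"az":0,"jaw":40},{"dx":0,"dy":0,"dz":0,"ax":0,"ay":0,"az":0,"jaw":40}]' 5
python3 - <<'E'
from h import *
s=cam("side");crop(s,333,130,55,65,12,"pics/s11.png")
E
```

```text
time_s: 10.12
position: [0.4658, -0.3883, 0.1408]
tool_rot: [-0.13, 1.566, 0.13]
ft_force: [-1.2, -0.2, -0.8]
finger_gap: 0.0506
```

View pics/s11.png

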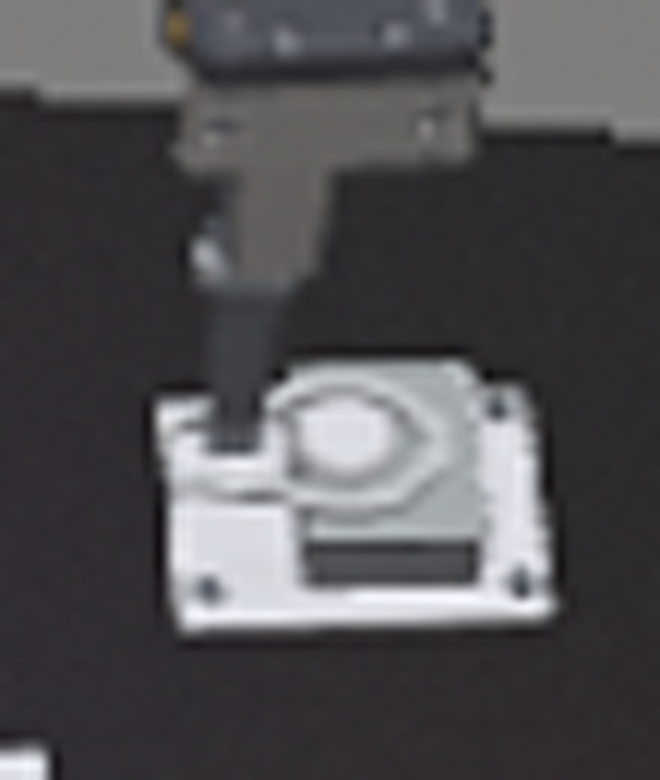

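```bash
python3 -m jog '[{"dx":0,"dy":0,"dz":-2,"ax":0,"ay":0,"az":0,"jaw":40},{"dx":0,"dy":0,"dz":-2,"ax":0,"ay":0,"az":0,"jaw":40},{"dx":0,"dy":0,"dz":-2,"ax":0,"ay":0,"az":0,"jaw":40},{"dx":0,"dy":0,"dz":-1.5,"ax":0,"ay":0,"az":0,"jaw":40},{"dx":0,"dy":0,"dz":0,"ax":0,"ay":0,"az":0,"jaw":40},{"dx":0,"dy":0,"dz":0,"ax":0,"ay":0,"az":0,"jaw":40}]' 5
python3 - <<'E'
from h import *
print(state()["position"],state()["ft_force"])
s=cam("side");crop(s,338,145,45,42,17,"pics/s12.png");t=cam("top");crop(t,428,255,60,70,8,"pics/t12.png")
E
```

```text
time_s: 10.92
position: [0.4657, -0.3882, 0.1331]
tool_rot: [-0.13, 1.567, 0.13]
ft_force: [-0.0, 0.2, -2.1]
finger_gap: 0.0503
[ 0.46571234 -0.38819637  0.13310615] [-0.01920606  0.20223855 -2.12567859]
```

View pics/s12.png

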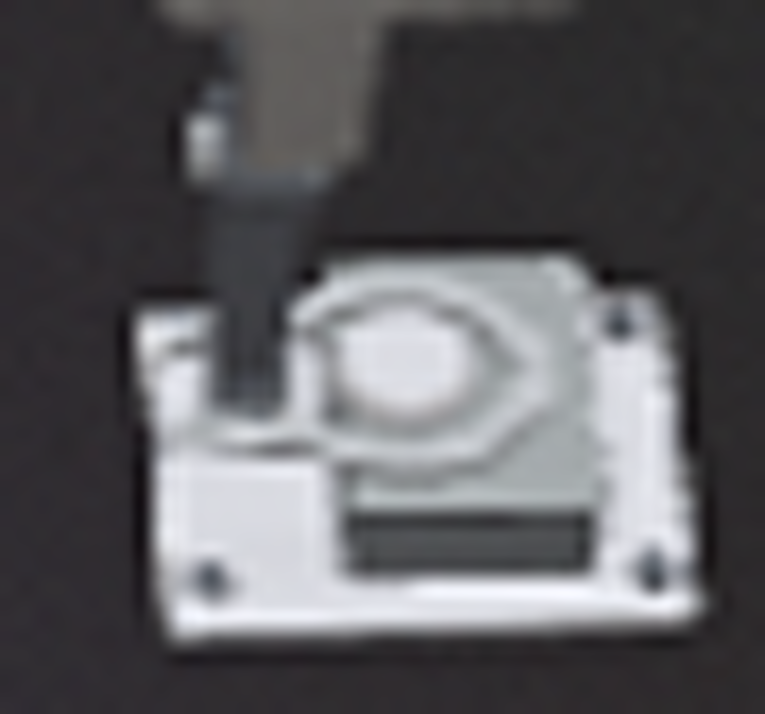

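View pics/t12.png

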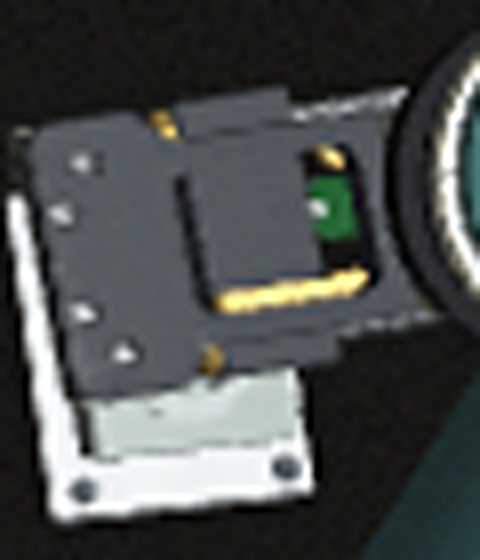

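```bash
python3 -m jog '[{"dx":0,"dy":0,"dz":0,"ax":0,"ay":0,"az":0,"jaw":49},{"dx":0,"dy":0,"dz":0,"ax":0,"ay":0,"az":0,"jaw":47},{"dx":0,"dy":0,"dz":0,"ax":0,"ay":0,"az":0,"jaw":45},{"dx":0,"dy":0,"dz":0,"ax":0,"ay":0,"az":0,"jaw":43},{"dx":0,"dy":0,"dz":0,"ax":0,"ay":0,"az":0,"jaw":42},{"dx":0,"dy":0,"dz":0,"ax":0,"ay":0,"az":0,"jaw":42}]' 25
python3 - <<'E'
from h import *
print(state()["position"],state()["ft_force"],state()["wrist_torque"])
s=cam("side");crop(s,338,145,45,42,17,"pics/s13.png")
E
```

```text
time_s: 11.78
position: [0.4657, -0.3882, 0.1331]
tool_rot: [-0.13, 1.567, 0.13]
ft_force: [0.3, 0.5, -1.1]
finger_gap: 0.0421
[ 0.46572966 -0.3881823   0.1331247 ] [ 0.27594125  0.52814656 -1.11200427] [-0.02589854  0.00725927  0.03908324]
```

View pics/s13.png

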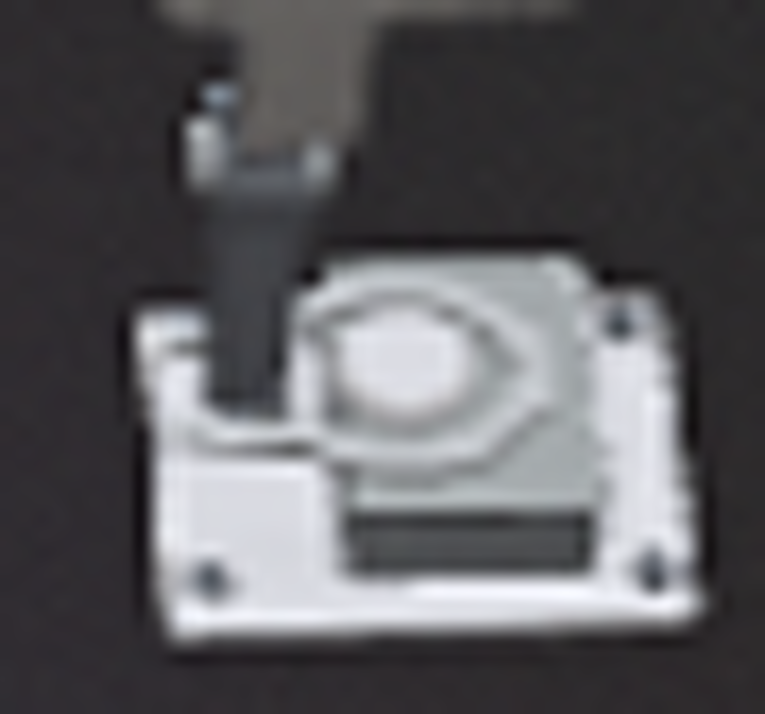

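```bash
python3 -m jog '[{"dx":0,"dy":0,"dz":0,"ax":0,"ay":0,"az":0,"jaw":40},{"dx":0,"dy":0,"dz":0,"ax":0,"ay":0,"az":0,"jaw":38},{"dx":0,"dy":0,"dz":0,"ax":0,"ay":0,"az":0,"jaw":36},{"dx":0,"dy":0,"dz":0,"ax":0,"ay":0,"az":0,"jaw":34},{"dx":0,"dy":0,"dz":0,"ax":0,"ay":0,"az":0,"jaw":34}]' 25
python3 - <<'E'
from h import *
print(state()["position"],state()["ft_force"],state()["wrist_torque"])
s=cam("side");crop(s,338,145,45,42,17,"pics/s14.png")
E
```

```text
time_s: 12.45
position: [0.4657, -0.388, 0.1331]
tool_rot: [-0.13, 1.567, 0.13]
ft_force: [0.3, 0.5, -3.2]
finger_gap: 0.0341
[ 0.46569384 -0.38799406  0.13306768] [ 0.28851166  0.49271532 -3.18066591] [ 0.05010345 -0.01143196 -0.00296983]
```

View pics/s14.png

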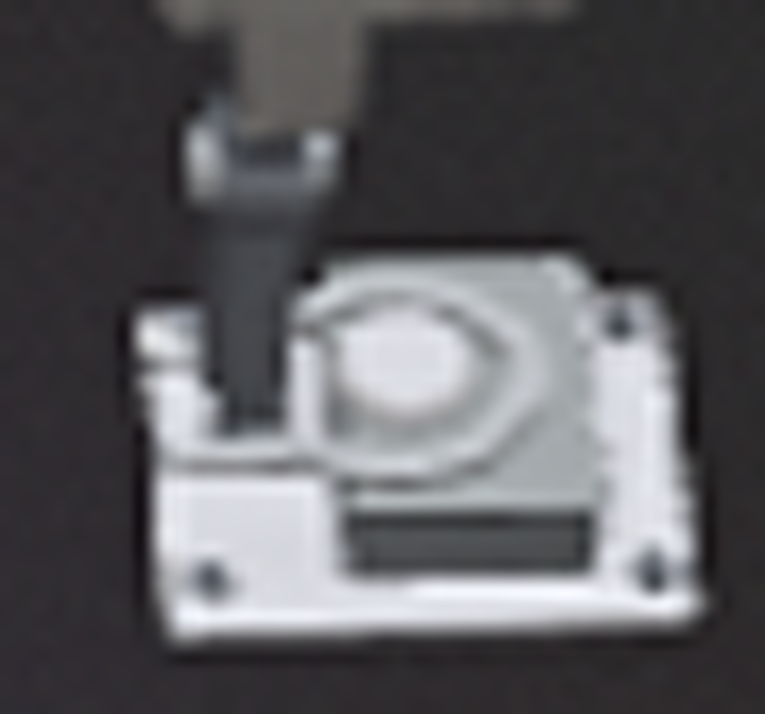

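```bash
python3 -m jog '[{"dx":0,"dy":0,"dz":0,"ax":0,"ay":0,"az":0,"jaw":32},{"dx":0,"dy":0,"dz":0,"ax":0,"ay":0,"az":0,"jaw":30},{"dx":0,"dy":0,"dz":0,"ax":0,"ay":0,"az":0,"jaw":28},{"dx":0,"dy":0,"dz":0,"ax":0,"ay":0,"az":0,"jaw":28}]' 25
python3 - <<'E'
from h import *
print(state()["position"],state()["ft_force"],state()["wrist_torque"])
s=cam("side");crop(s,338,145,45,42,17,"pics/s15.png")
E
```

```text
time_s: 13.0
position: [0.4657, -0.3881, 0.1331]
tool_rot: [-0.13, 1.567, 0.13]
ft_force: [-0.3, 1.0, -0.7]
finger_gap: 0.0284
[ 0.46572821 -0.38812364  0.13311624] [-0.259199    1.01268952 -0.74058182] [ 0.08948773 -0.01106846  0.00729725]
```

View pics/s15.png

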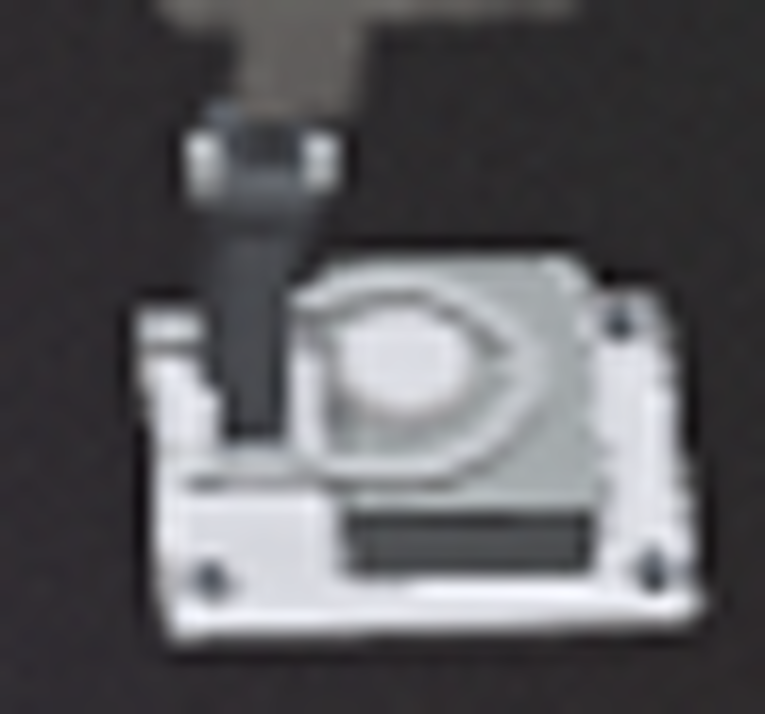

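```bash
python3 -m jog '[{"dx":0,"dy":0,"dz":0,"ax":0,"ay":0,"az":0,"jaw":26},{"dx":0,"dy":0,"dz":0,"ax":0,"ay":0,"az":0,"jaw":24},{"dx":0,"dy":0,"dz":0,"ax":0,"ay":0,"az":0,"jaw":22},{"dx":0,"dy":0,"dz":0,"ax":0,"ay":0,"az":0,"jaw":20},{"dx":0,"dy":0,"dz":0,"ax":0,"ay":0,"az":0,"jaw":17},{"dx":0,"dy":0,"dz":0,"ax":0,"ay":0,"az":0,"jaw":14},{"dx":0,"dy":0,"dz":0,"ax":0,"ay":0,"az":0,"jaw":10},{"dx":0,"dy":0,"dz":0,"ax":0,"ay":0,"az":0,"jaw":10}]' 28
python3 - <<'E'
from h import *
print(state()["position"],state()["ft_force"],state()["wrist_torque"])
s=cam("side");crop(s,338,145,45,42,17,"pics/s16.png")
E
```

```text
time_s: 14.05
position: [0.4656, -0.3882, 0.1331]
tool_rot: [-0.13, 1.567, 0.13]
ft_force: [-0.7, 0.8, -2.1]
finger_gap: 0.0168
[ 0.46563148 -0.38819289  0.13307919] [-0.72250079  0.77472578 -2.09099159] [ 0.06533661 -0.02111567 -0.03463258]
```

View pics/s16.png

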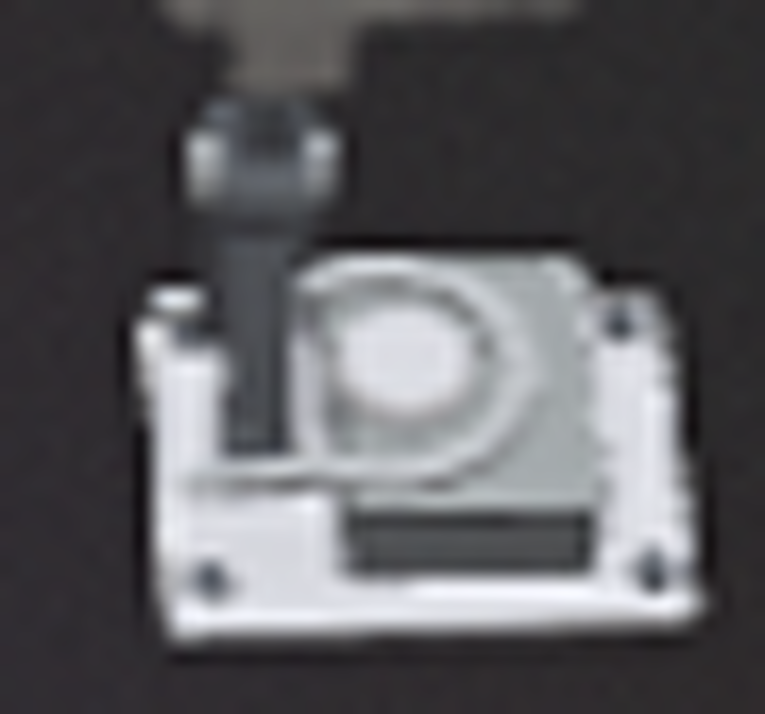

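```bash
python3 -m jog '[{"dx":0,"dy":0,"dz":1,"ax":0,"ay":0,"az":0,"jaw":10},{"dx":0,"dy":0,"dz":2,"ax":0,"ay":0,"az":0,"jaw":10},{"dx":0,"dy":0,"dz":3,"ax":0,"ay":0,"az":0,"jaw":10},{"dx":0,"dy":0,"dz":5,"ax":0,"ay":0,"az":0,"jaw":10},{"dx":0,"dy":0,"dz":5,"ax":0,"ay":0,"az":0,"jaw":10},{"dx":0,"dy":0,"dz":5,"ax":0,"ay":0,"az":0,"jaw":10},{"dx":0,"dy":0,"dz":5,"ax":0,"ay":0,"az":0,"jaw":10},{"dx":0,"dy":0,"dz":5,"ax":0,"ay":0,"az":0,"jaw":10},{"dx":0,"dy":0,"dz":0,"ax":0,"ay":0,"az":0,"jaw":10}]' 28
python3 - <<'E'
from h import *
print(state()["position"],state()["ft_force"],state()["wrist_torque"])
s=cam("side");crop(s,335,120,50,66,12,"pics/s17.png")
E
```

```text
time_s: 15.22
position: [0.4659, -0.3883, 0.1646]
tool_rot: [-0.13, 1.566, 0.129]
ft_force: [-0.2, -0.6, -2.3]
finger_gap: 0.0176
[ 0.46592923 -0.38831448  0.16461279] [-0.20184997 -0.5652632  -2.30930615] [ 0.01118024  0.01307079 -0.0125998 ]
```

View pics/s17.png

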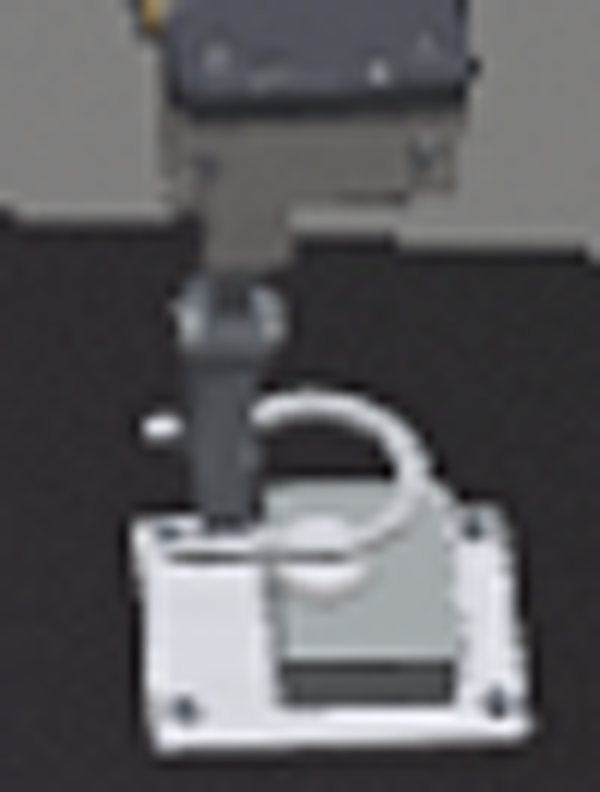

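```bash
python3 - <<'E'
from h import *
s=cam("side");t=cam("top");np.savez("cal.npz",s=s["pixels"],t=t["pixels"])
def e(c,x,y,w,h,k,lo,hi,fn):
    g=c["pixels"][y:y+h,x:x+w].astype(float).mean(2);g=np.clip((g-lo)/(hi-lo),0,1)*255
    cv2.imwrite(fn,cv2.resize(g.astype(np.uint8),None,fx=k,fy=k,interpolation=cv2.INTER_CUBIC))
e(s,240,325,65,25,12,0,255,"pics/s18.png");e(s,258,290,34,36,16,100,255,"pics/s19.png");e(t,212,190,34,36,16,100,255,"pics/t19.png")
E
```

```text
(no output)
```

View pics/s18.png

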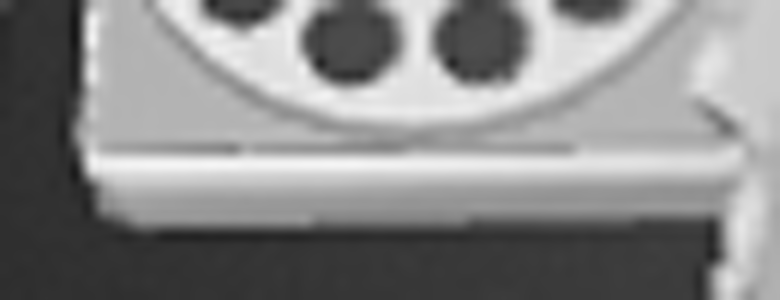

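View pics/s19.png

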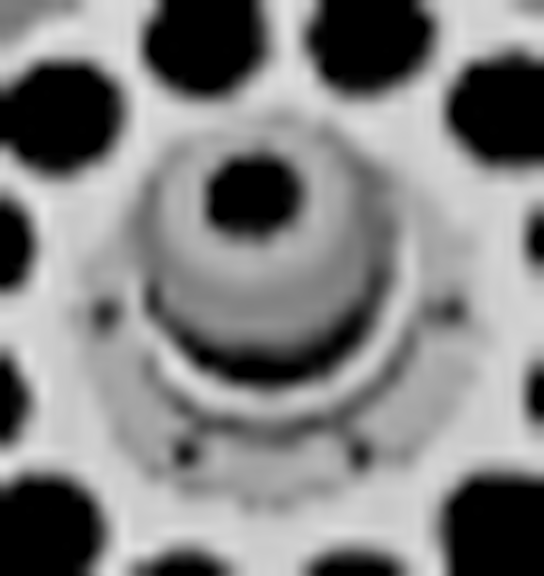

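View pics/t19.png

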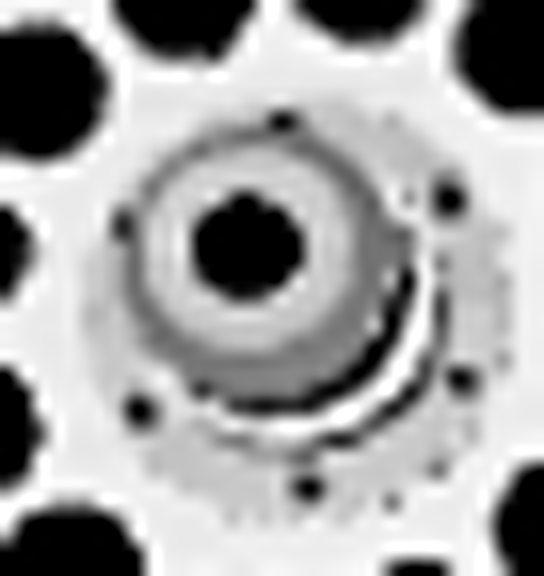

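```bash
python3 - <<'E'
from h import *
s=cam("side");t=cam("top")
def holes(c,x,y,w,h,thr=110):
    g=cv2.resize(c["pixels"][y:y+h,x:x+w].mean(2).astype(np.float32),None,fx=8,fy=8,interpolation=cv2.INTER_CUBIC)
    k,l,st,ce=cv2.connectedComponentsWithStats((g<thr).astype(np.uint8))
    return [(a,((p+.5)/8-.5+[x,y])) for a,p in zip(st[1:,4],ce[1:]) if 500<a<4500]
S=holes(s,243,286,62,50);T=holes(t,200,182,64,56)
for n,H in(("s",S),("t",T)):
    print(n,len(H),[(int(a),p.round(1).tolist()) for a,p in H])
f=lambda p,o,k:((p[0]+.5)/k-.5+o[0],(p[1]+.5)/k-.5+o[1])
a=onz(s,f((200,231),(240,325),12),0);b=onz(s,f((600,219),(240,325),12),0);print("bottom edge",a,b,np.degrees(np.arctan2(a[1]-b[1],a[0]-b[0])))
E
```

```text
s 15 [(2873, [294.8, 286.7]), (2121, [270.3, 292.0]), (2082, [280.6, 291.8]), (2192, [289.4, 296.4]), (2194, [261.2, 296.7]), (1144, [273.3, 301.7]), (2192, [294.4, 304.5]), (2372, [255.6, 305.0]), (568, [274.9, 312.1]), (2260, [294.4, 314.1]), (2476, [255.0, 314.7]), (2401, [288.9, 322.7]), (2592, [259.7, 323.1]), (2539, [279.5, 327.9]), (2601, [268.8, 328.0])]
t 13 [(3200, [234.2, 187.8]), (3283, [223.1, 188.8]), (3107, [244.4, 192.4]), (3247, [213.6, 195.2]), (3135, [250.7, 201.3]), (3294, [208.7, 205.2]), (1791, [226.9, 204.9]), (3130, [251.7, 212.3]), (3338, [209.6, 216.3]), (3183, [246.9, 222.4]), (3325, [215.9, 225.3]), (3191, [237.5, 228.9]), (3257, [226.2, 229.9])]
bottom edge [0.66706533 0.16669913 0.        ] [0.58761506 0.15694079 0.        ] 7.002185861568435
```

```bash
python3 - <<'E'
from h import *
s=cam("side");t=cam("top")
SH=np.array([[270.3,292.0],[280.6,291.8],[289.4,296.4],[294.4,304.5],[294.4,314.1],[288.9,322.7],[279.5,327.9],[268.8,328.0],[259.7,323.1],[255.0,314.7],[255.6,305.0],[261.2,296.7]])
TH=np.array([[223.1,188.8],[234.2,187.8],[244.4,192.4],[250.7,201.3],[251.7,212.3],[246.9,222.4],[237.5,228.9],[226.2,229.9],[215.9,225.3],[209.6,216.3],[208.7,205.2],[213.6,195.2]])
for off in(0,3): # opposite-check correspondences
  pass
# per plane: centre and radius for each z
for z in(.048,.052,.056,.06):
    A=np.array([onz(s,p,z) for p in SH])[:,:2];B=np.array([onz(t,p,z) for p in TH])[:,:2]
    print(z,A.mean(0).round(4),np.linalg.norm(A-A.mean(0),axis=1).mean().round(4),B.mean(0).round(4),np.linalg.norm(B-B.mean(0),axis=1).mean().round(4))
print("top",tri(s,(273.3,301.7),t,(226.9,204.9)))
for z in(.09,.096,.1): print(z,onz(s,(273.3,301.7),z),onz(t,(226.9,204.9),z))
A=np.array([onz(s,p,.053) for p in SH])[:,:2];d=A-A.mean(0);print(np.degrees(np.arctan2(d[:,1],d[:,0])).round(1)%30)
E
```

```text
0.048 [0.6277 0.095 ] 0.0485 [0.6255 0.0983] 0.0484
0.052 [0.6271 0.0968] 0.0483 [0.6248 0.0977] 0.0482
0.056 [0.6266 0.0986] 0.0481 [0.624 0.097] 0.048
0.06 [0.626  0.1004] 0.048 [0.6232 0.0964] 0.0478
top (array([0.62572068, 0.09763728, 0.09624011]), np.float64(0.0023240424198183395))
0.09 [0.6278324  0.09452579 0.09      ] [0.62578682 0.09875883 0.09      ]
0.096 [0.62692796 0.09733751 0.096     ] [0.62458713 0.09772953 0.096     ]
0.1 [0.626325 0.099212 0.1     ] [0.62378733 0.09704333 0.1       ]
[20.9 21.  21.  21.  21.  20.9 20.8 21.  20.9 21.2 20.8 20.6]
```

```bash
python3 -m jog '[{"dx":0,"dy":0,"dz":10,"ax":0,"ay":0,"az":0,"jaw":10},{"dx":0,"dy":0,"dz":20,"ax":0,"ay":0,"az":0,"jaw":10},{"dx":2,"dy":5,"dz":20,"ax":0,"ay":0,"az":0,"jaw":10},{"dx":4,"dy":10,"dz":20,"ax":0,"ay":0,"az":0,"jaw":10},{"dx":6,"dy":15,"dz":20,"ax":0,"ay":0,"az":0,"jaw":10},{"dx":8,"dy":20,"dz":20,"ax":0,"ay":0,"az":0,"jaw":10},{"dx":9,"dy":22,"dz":10,"ax":0,"ay":0,"az":0,"jaw":10},{"dx":9,"dy":23,"dz":0,"ax":0,"ay":0,"az":0,"jaw":10},{"dx":9,"dy":23,"dz":0,"ax":0,"ay":0,"az":0,"jaw":10},{"dx":9,"dy":23,"dz":0,"ax":0,"ay":0,"az":0,"jaw":10},{"dx":9,"dy":23,"dz":0,"ax":0,"ay":0,"az":0,"jaw":10},{"dx":9,"dy":23,"dz":0,"ax":0,"ay":0,"az":0,"jaw":10},{"dx":9,"dy":23,"dz":0,"ax":0,"ay":0,"az":0,"jaw":10},{"dx":9,"dy":23,"dz":0,"ax":0,"ay":0,"az":0,"jaw":10},{"dx":9,"dy":23,"dz":0,"ax":0,"ay":0,"az":0,"jaw":10},{"dx":9,"dy":23,"dz":0,"ax":0,"ay":0,"az":0,"jaw":10},{"dx":9,"dy":23,"dz":0,"ax":0,"ay":0,"az":0,"jaw":10},{"dx":8,"dy":20,"dz":0,"ax":0,"ay":0,"az":0,"jaw":10},{"dx":6,"dy":15,"dz":0,"ax":0,"ay":0,"az":0,"jaw":10},{"dx":3,"dy":8,"dz":0,"ax":0,"ay":0,"az":0,"jaw":10}]' 28
python3 - <<'E'
from h import *
print(state()["position"],state()["ft_force"],state()["wrist_torque"])
s=cam("side");cv2.imwrite("pics/s20.png",s["pixels"][:,:,::-1])
E
```

```text
time_s: 18.08
position: [0.6019, -0.0421, 0.2842]
tool_rot: [-0.131, 1.567, 0.131]
ft_force: [0.3, 0.2, -1.6]
finger_gap: 0.0175
[ 0.60193538 -0.04211045  0.28422444] [ 0.27804699  0.15710749 -1.62916707] [ 0.00753936 -0.00070486 -0.01438851]
```

View pics/s20.png

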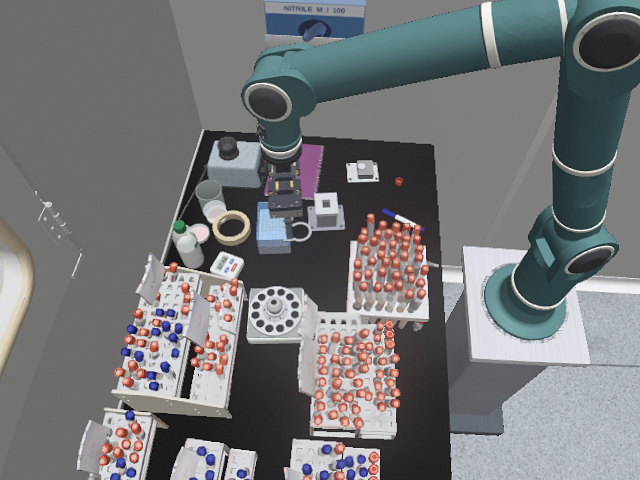

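```bash
python3 -m jog '[{"dx":4,"dy":10,"dz":0,"ax":0,"ay":0,"az":0,"jaw":10},{"dx":8,"dy":22,"dz":0,"ax":0,"ay":0,"az":0,"jaw":10},{"dx":8,"dy":23,"dz":0,"ax":0,"ay":0,"az":0,"jaw":10},{"dx":8,"dy":23,"dz":0,"ax":0,"ay":0,"az":0,"jaw":10},{"dx":8,"dy":23,"dz":0,"ax":0,"ay":0,"az":0,"jaw":10},{"dx":8,"dy":20,"dz":-5,"ax":0,"ay":0,"az":0,"jaw":10},{"dx":5,"dy":14,"dz":-10,"ax":0,"ay":0,"az":0,"jaw":10},{"dx":3,"dy":8,"dz":-10,"ax":0,"ay":0,"az":0,"jaw":10},{"dx":0,"dy":0,"dz":-5,"ax":0,"ay":0,"az":0,"jaw":10},{"dx":0,"dy":0,"dz":0,"ax":0,"ay":0,"az":0,"jaw":10},{"dx":0,"dy":0,"dz":0,"ax":0,"ay":0,"az":0,"jaw":10}]' 28
python3 - <<'E'
from h import *
st=state();print(st["position"],st["ft_force"],cv2.Rodrigues(st["tool_rot"])[0].round(4))
s=cam("side");crop(s,235,235,80,100,7,"pics/s21.png");t=cam("top");cv2.imwrite("pics/t21.png",t["pixels"][:,:,::-1])
E
```

```text
time_s: 19.5
position: [0.6539, 0.0988, 0.2545]
tool_rot: [-0.129, 1.566, 0.128]
ft_force: [-0.3, -0.2, -1.5]
finger_gap: 0.0176
[0.65387438 0.09883975 0.25454857] [-0.32892891 -0.1571125  -1.54266432] [[ 7.000e-04 -1.631e-01  9.866e-01]
 [-1.000e-04  9.866e-01  1.631e-01]
 [-1.000e+00 -2.000e-04  7.000e-04]]
```

View pics/s21.png

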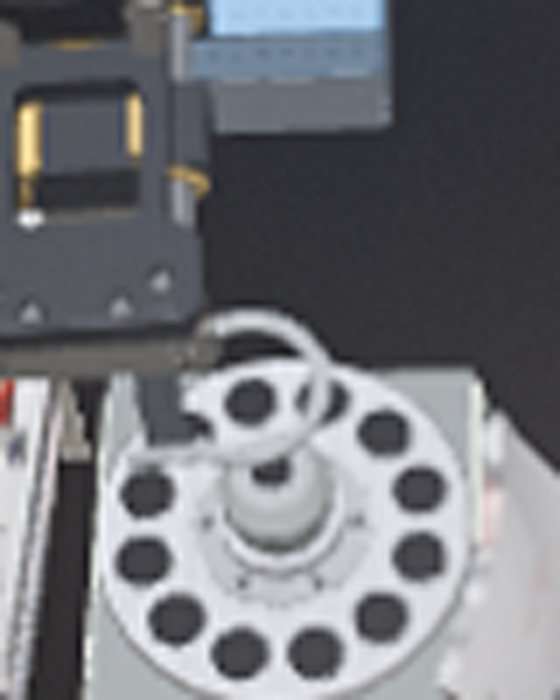

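View pics/t21.png

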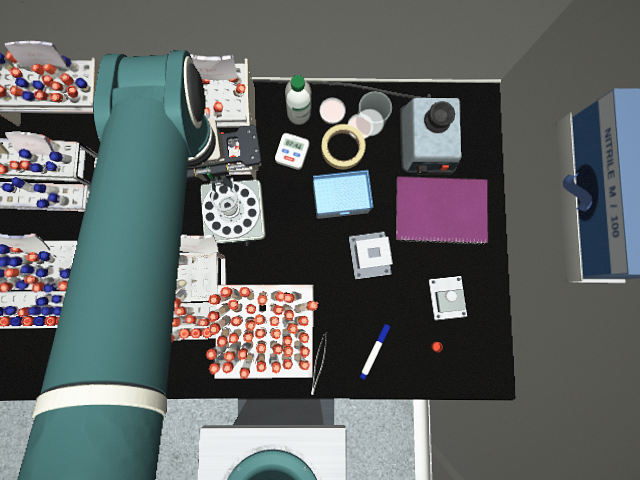

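```bash
python3 - <<'E'
from h import *
t=cam("top");crop(t,205,165,55,52,14,"pics/t22.png");s=cam("side");crop(s,250,270,45,45,14,"pics/s22.png")
E
```

```text
(no output)
```

View pics/t22.png

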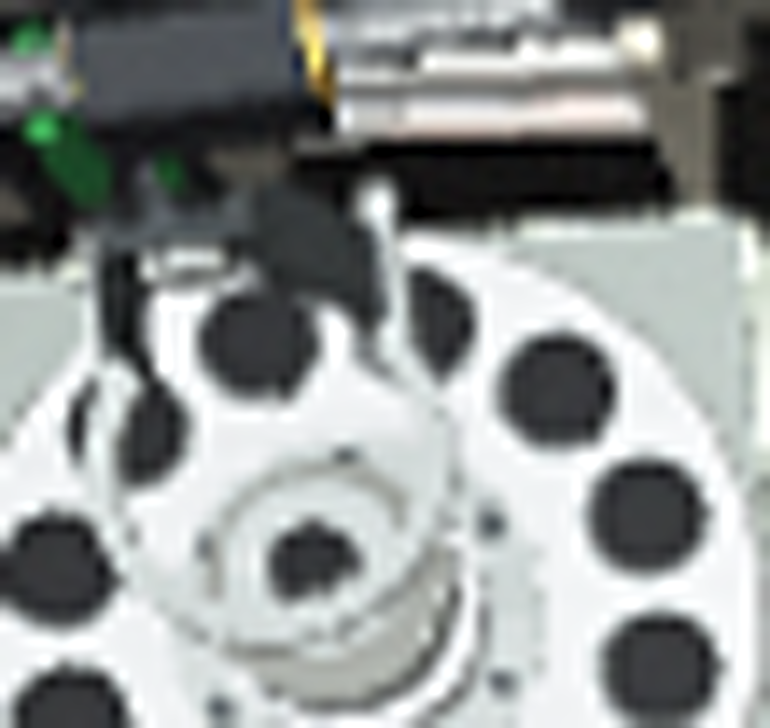

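View pics/s22.png

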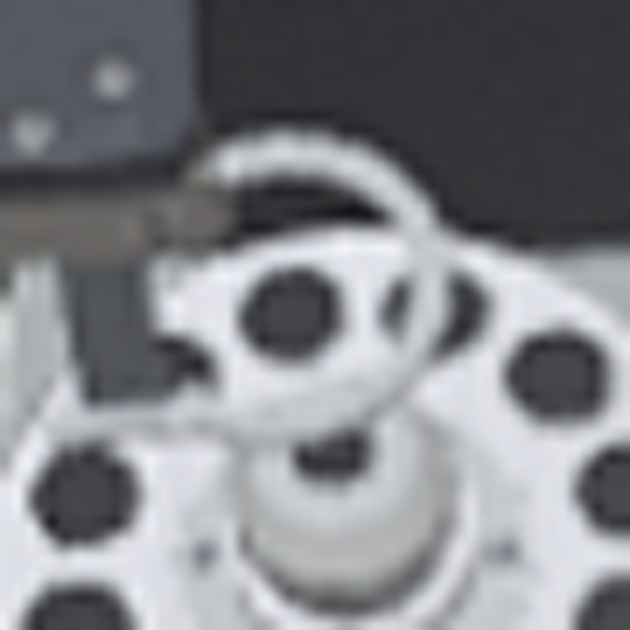

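```bash
cat >> h.py <<'E'
def ext(c,C,r,o,k,h=.002):
    a=np.linspace(0,2*np.pi,721);out=[]
    for z in(-h,h):
        P=np.c_[C[0]+r*np.cos(a),C[1]+r*np.sin(a),np.full(721,C[2]+z)];u=(proj(c,P)-o+.5)*k
        out.append([u[:,0].min(),u[:,0].max(),u[:,1].min(),u[:,1].max()])
    return np.round(out)
def ringc(dz=.104,gx=.028):
    st=state();M=cv2.Rodrigues(st["tool_rot"])[0];xr=M@np.array([0,0,1.]) ;return st["position"]+M@np.array([dz,0,0])-gx*xr,xr
E
python3 - <<'E'
from h import *
s=cam("side");t=cam("top");C,xr=ringc();print(C,xr)
for n,c,o,k in(("s",s,(250,270),14),("t",t,(205,165),14)):
    print(n,"outer",ext(c,C,.0265,o,k).tolist(),"inner",ext(c,C,.0215,o,k).tolist(),"c",(proj(c,C)-o+.5)*k)
E
```

```text
[0.62621127 0.09513422 0.15036881] [9.86415959e-01 1.64265943e-01 5.05620264e-04]
s outer [[144.0, 479.0, 146.0, 446.0], [141.0, 478.0, 134.0, 435.0]] inner [[175.0, 448.0, 173.0, 417.0], [173.0, 446.0, 161.0, 406.0]] c [[310.43963461 288.16197366]]
t outer [[85.0, 457.0, 302.0, 664.0], [80.0, 453.0, 295.0, 659.0]] inner [[120.0, 422.0, 336.0, 630.0], [115.0, 417.0, 329.0, 624.0]] c [[268.73387027 479.48463194]]
```

```bash
cat >> h.py <<'E'
from scipy.optimize import least_squares
from scipy.ndimage import map_coordinates
def sidefit(c,cuv,a0,a1,z,bgmax=95,r0=6,r1=18,r=.0265,verbose=1):
    g=c["pixels"].mean(2);pts=[]
    for a in np.radians(np.arange(a0,a1,3)):
        rr=np.arange(r1,r0,-.1);v=map_coordinates(g,[cuv[1]+rr*np.sin(a),cuv[0]+rr*np.cos(a)],order=1)
        if v[:10].max()>bgmax: continue
        hi=v[:90].max();th=(v[:10].mean()+hi)/2;i=np.argmax(v>th)
        if hi>130 and i>0: pts.append(onz(c,(cuv[0]+rr[i]*np.cos(a),cuv[1]+rr[i]*np.sin(a)),z)[:2])
    pts=np.array(pts)
    f=least_squares(lambda p:np.hypot(*(pts-p).T)-r,pts.mean(0)+[0,.02])
    return pts,f.x,f.fun
E
python3 - <<'E'
from h import *
s=cam("side");C,xr=ringc();C=C+.0037*xr
uv=proj(s,C)[0];print(uv)
pts,x,res=sidefit(s,uv,-130,-5,C[2]+.002);print(len(pts),x,C,(res*1000).round(1))
f=least_squares(lambda p:np.hypot(*(pts-p[:2]).T)-p[2],[*x,.0265]);print("free r",f.x)
E
```

```text
[270.02624188 290.22503025]
39 [0.62868835 0.09628152] [0.62980061 0.09576323 0.15028949] [ 0.   0.4  0.4  0.4  1.   1.   0.7  0.7  0.6  0.3  0.5  0.6  0.5  0.4
  0.5  0.1 -0.1 -0.2 -0.4 -0.4 -0.1 -0.5 -0.8 -0.7 -0.7 -0.9 -1.1 -1.1
 -1.  -1.  -0.9 -1.1 -1.4 -1.7 -1.4 -0.3  1.6  5.1  6.6]
free r [0.63073354 0.1038143  0.03342721]
```

```bash
python3 - <<'E'
from h import *
s=cam("side");C,xr=ringc();C=C+.0037*xr
uv=proj(s,C)[0]
for a1 in(-35,-45):
  pts,x,res=sidefit(s,uv,-130,a1,C[2]+.002);print(len(pts),x,C[:2],(res*1000).round(1), (xr[:2]@(state()["position"][:2]-x))*1000, (np.array([-xr[1],xr[0]])@(x-state()["position"][:2]))*1000)
E
```

```text
30 [0.62994897 0.09640829] [0.62977154 0.09581709] [-0.7 -0.3 -0.7 -0.4  0.2  0.2  0.3  0.3  0.3  0.1  0.  -0.   0.2  0.6
  0.6  0.5  0.1 -0.  -0.1 -0.3 -0.2 -0.1  0.  -0.1 -0.  -0.2 -0.3 -0.2
 -0.1 -0. ] 24.001351635295542 0.5597795695936264
27 [0.62987548 0.09639272] [0.62977154 0.09581709] [-0.7 -0.3 -0.7 -0.4  0.2  0.2  0.3  0.3  0.3  0.1  0.  -0.   0.2  0.6
  0.5  0.4  0.1 -0.  -0.2 -0.3 -0.2 -0.1 -0.  -0.2 -0.1 -0.2 -0.4] 24.07640345261919 0.5565173672211374
```

```bash
python3 -m jog '[{"dx":-1.5,"dy":1,"dz":-5,"ax":0,"ay":0,"az":0,"jaw":10},{"dx":-1.5,"dy":1,"dz":-10,"ax":0,"ay":0,"az":0,"jaw":10},{"dx":0,"dy":0,"dz":-10,"ax":0,"ay":0,"az":0,"jaw":10},{"dx":0,"dy":0,"dz":-8,"ax":0,"ay":0,"az":0,"jaw":10},{"dx":0,"dy":0,"dz":-4,"ax":0,"ay":0,"az":0,"jaw":10},{"dx":0,"dy":0,"dz":0,"ax":0,"ay":0,"az":0,"jaw":10},{"dx":0,"dy":0,"dz":0,"ax":0,"ay":0,"az":0,"jaw":10}]' 28
python3 - <<'E'
from h import *
s=cam("side");t=cam("top");C,xr=ringc(gx=.024);print(state()["position"],C)
def e(c,x,y,w,h,k,lo,hi,fn):
    g=c["pixels"][y:y+h,x:x+w].astype(float).mean(2);g=np.clip((g-lo)/(hi-lo),0,1)*255
    cv2.imwrite(fn,cv2.resize(g.astype(np.uint8),None,fx=k,fy=k,interpolation=cv2.INTER_CUBIC))
e(t,207,175,40,42,18,80,255,"pics/t23.png");e(s,252,278,40,40,18,80,255,"pics/s23.png")
for n,c,o,k in(("s",s,(252,278),18),("t",t,(207,175),18)):
    print(n,"outer",ext(c,C,.0265,o,k).tolist(),"inner",ext(c,C,.0215,o,k).tolist(),"c",(proj(c,C)-o+.5)*k)
E
```

```text
time_s: 20.78
position: [0.651, 0.1018, 0.2174]
tool_rot: [-0.13, 1.566, 0.13]
ft_force: [1.0, -0.6, -1.9]
finger_gap: 0.0176
[0.6509207  0.10183522 0.21751459] [0.62732448 0.09791004 0.11349626]
s outer [[168.0, 588.0, 198.0, 578.0], [165.0, 586.0, 184.0, 565.0]] inner [[208.0, 549.0, 233.0, 542.0], [205.0, 546.0, 219.0, 528.0]] c [[376.89279795 378.96214699]]
t outer [[114.0, 573.0, 274.0, 722.0], [107.0, 568.0, 266.0, 716.0]] inner [[158.0, 530.0, 316.0, 680.0], [151.0, 525.0, 308.0, 674.0]] c [[341.05272842 494.06626842]]
```

View pics/t23.png

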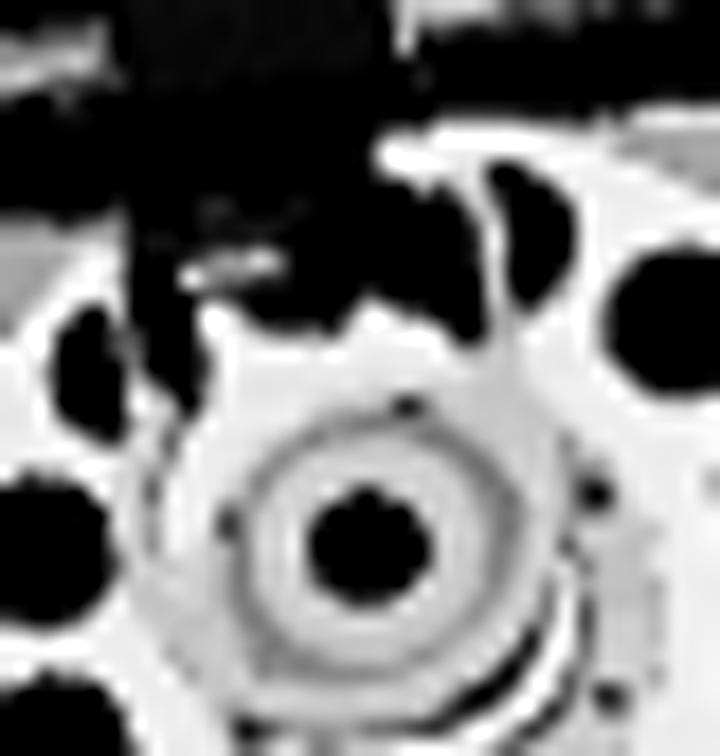

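View pics/s23.png

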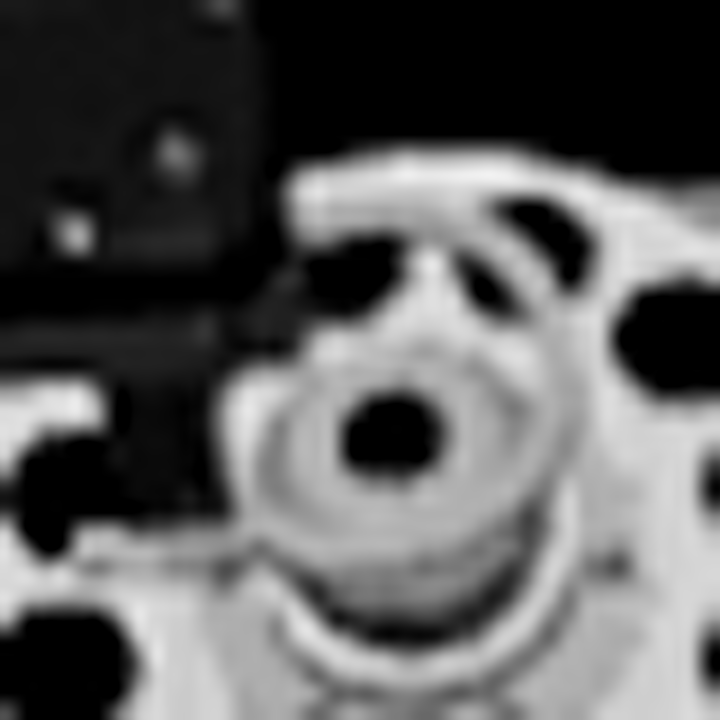

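```bash
python3 -m jog '[{"dx":-0.4,"dy":-0.3,"dz":-3,"ax":0,"ay":0,"az":0,"jaw":10},{"dx":0,"dy":0,"dz":-5,"ax":0,"ay":0,"az":0,"jaw":10},{"dx":0,"dy":0,"dz":-5,"ax":0,"ay":0,"az":0,"jaw":10},{"dx":0,"dy":0,"dz":-5,"ax":0,"ay":0,"az":0,"jaw":10},{"dx":0,"dy":0,"dz":-4,"ax":0,"ay":0,"az":0,"jaw":10},{"dx":0,"dy":0,"dz":0,"ax":0,"ay":0,"az":0,"jaw":10},{"dx":0,"dy":0,"dz":0,"ax":0,"ay":0,"az":0,"jaw":10}]' 28
cat >> h.py <<'E'
def e(c,x,y,w,h,k,lo,hi,fn):
    g=c["pixels"][y:y+h,x:x+w].astype(float).mean(2);g=np.clip((g-lo)/(hi-lo),0,1)*255
    cv2.imwrite(fn,cv2.resize(g.astype(np.uint8),None,fx=k,fy=k,interpolation=cv2.INTER_CUBIC))
def look(n,sx=252,sy=283,tx=207,ty=180,gx=.024):
    s=cam("side");t=cam("top");C,xr=ringc(gx=gx);st=state();print(st["position"],C.round(4),st["ft_force"].round(1),st["finger_gap"])
    e(t,tx,ty,40,42,18,80,255,f"pics/t{n}.png");e(s,sx,sy,40,40,18,80,255,f"pics/s{n}.png")
    for nm,c,o,k in(("s",s,(sx,sy),18),("t",t,(tx,ty),18)):
        print(nm,"outer",ext(c,C,.0265,o,k).tolist(),"inner",ext(c,C,.0215,o,k).tolist(),"c",(proj(c,C)-o+.5)*k)
E
python3 -c "
from h import *
look(24)"
```

```text
time_s: 21.75
position: [0.6504, 0.1015, 0.1952]
tool_rot: [-0.13, 1.567, 0.13]
ft_force: [-0.5, 0.2, -1.0]
finger_gap: 0.0172
[0.65041616 0.10160311 0.1953306 ] [0.6268 0.0977 0.0913] [-0.3 -1.  -1. ] 0.017580689677144008
s outer [[191.0, 604.0, 185.0, 561.0], [188.0, 602.0, 171.0, 547.0]] inner [[230.0, 565.0, 220.0, 524.0], [227.0, 563.0, 206.0, 511.0]] c [[396.2368453  363.93669504]]
t outer [[153.0, 602.0, 232.0, 670.0], [146.0, 597.0, 224.0, 664.0]] inner [[195.0, 560.0, 273.0, 629.0], [189.0, 555.0, 265.0, 623.0]] c [[374.80468659 446.7927984 ]]
```

View pics/t24.png

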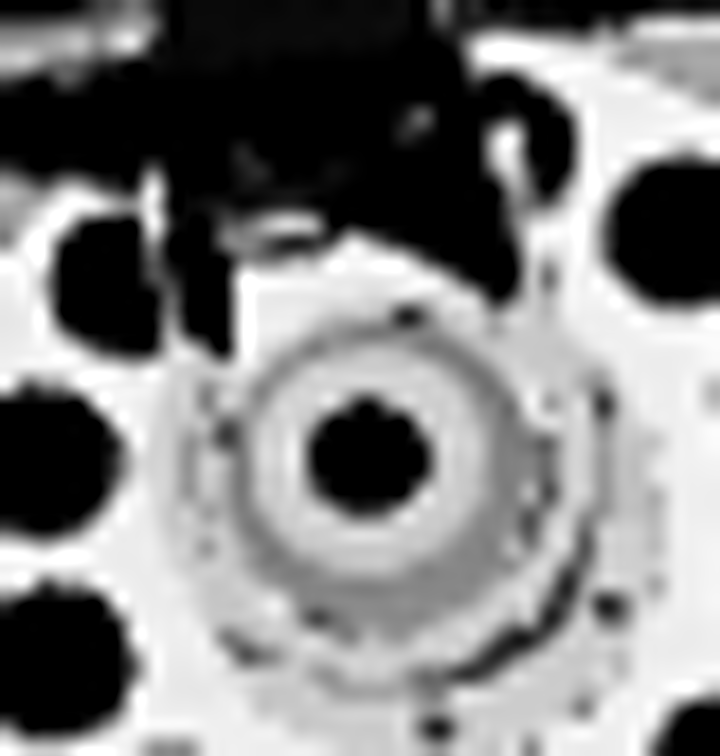

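View pics/s24.png

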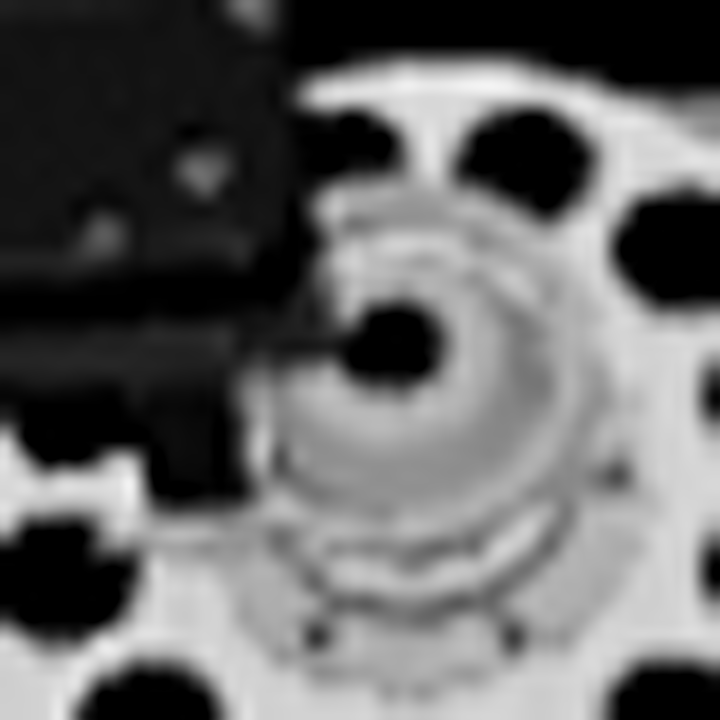

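```bash
python3 -m jog '[{"dx":0,"dy":0,"dz":-3,"ax":0,"ay":0,"az":0,"jaw":10},{"dx":0,"dy":0,"dz":-3,"ax":0,"ay":0,"az":0,"jaw":10},{"dx":0,"dy":0,"dz":-3,"ax":0,"ay":0,"az":0,"jaw":10},{"dx":0,"dy":0,"dz":-3,"ax":0,"ay":0,"az":0,"jaw":10},{"dx":0,"dy":0,"dz":-2,"ax":0,"ay":0,"az":0,"jaw":10},{"dx":0,"dy":0,"dz":0,"ax":0,"ay":0,"az":0,"jaw":10},{"dx":0,"dy":0,"dz":0,"ax":0,"ay":0,"az":0,"jaw":10}]' 28
python3 -c "
from h import *
look(25)"
```

```text
time_s: 22.72
position: [0.6504, 0.1016, 0.1812]
tool_rot: [-0.13, 1.567, 0.13]
ft_force: [1.3, 0.1, -2.0]
finger_gap: 0.0172
[0.65038591 0.10155701 0.18125286] [0.6267 0.0976 0.0772] [-0.3 -0.3 -1.1] 0.017302200690917757
s outer [[203.0, 611.0, 233.0, 606.0], [200.0, 609.0, 220.0, 593.0]] inner [[241.0, 573.0, 268.0, 570.0], [238.0, 571.0, 254.0, 557.0]] c [[405.77350732 410.74886362]]
t outer [[176.0, 618.0, 258.0, 691.0], [169.0, 614.0, 251.0, 685.0]] inner [[218.0, 577.0, 299.0, 650.0], [211.0, 572.0, 291.0, 644.0]] c [[394.64034496 470.46696191]]
```

View pics/t25.png

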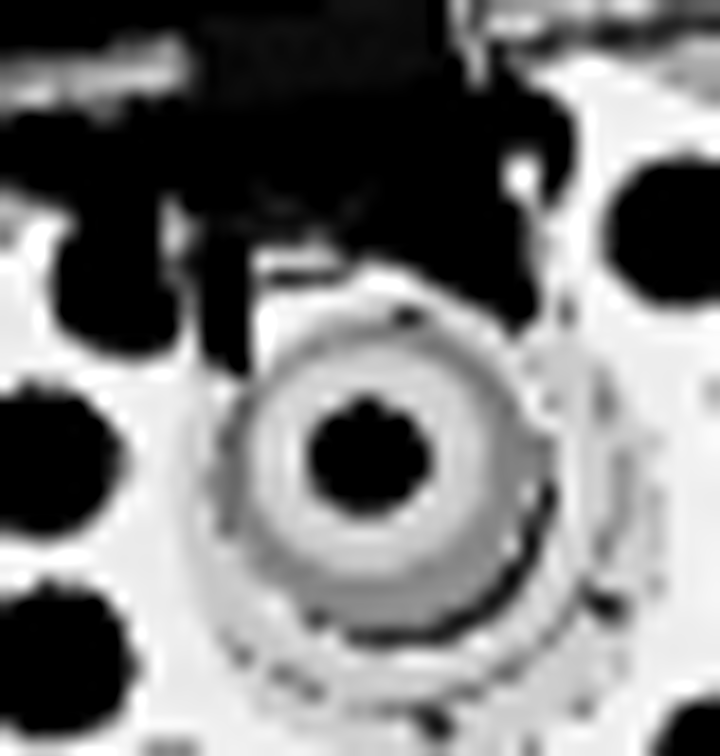

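View pics/s25.png

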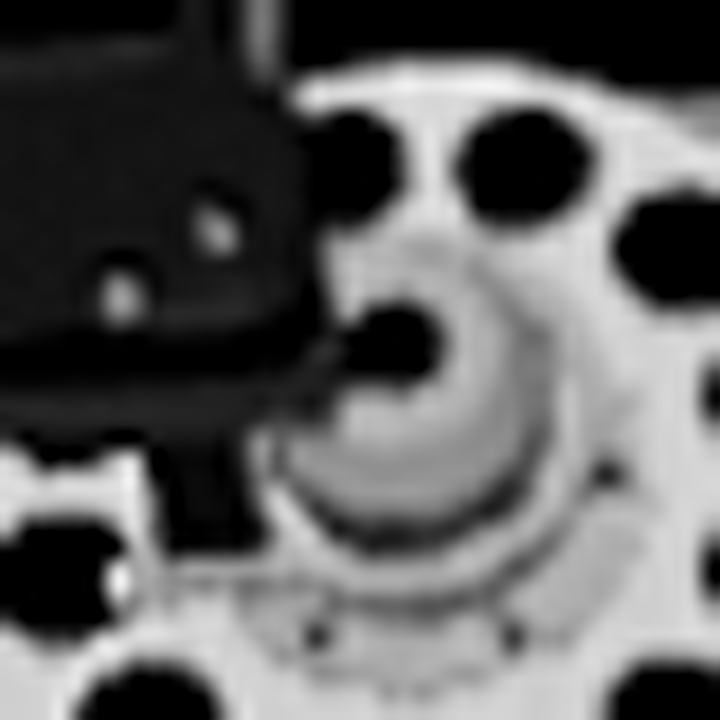

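```bash
python3 - <<'E'
from h import *
s=cam("side");t=cam("top")
ax=np.array([.6269,.0974])
for g in(.067,.0692,.0714):
    o=[]
    for r,z in((.019,g+.004),(.021,g-.004),(.021,g-.0135),(.030,g-.0135)):
        a=np.linspace(0,2*np.pi,361);P=np.c_[ax[0]+r*np.cos(a),ax[1]+r*np.sin(a),np.full(361,z)]
        o.append(((proj(s,P)[:,1].max()-290+.5)*16).round(0))
    print(g,o)
I=np.load("cal.npz")["s"].mean(2)
print([(r,I[r,273:277].mean().round(0)) for r in range(303,325)])
E
```

```text
0.067 [np.float64(389.0), np.float64(425.0), np.float64(451.0), np.float64(508.0)]
0.0692 [np.float64(383.0), np.float64(418.0), np.float64(445.0), np.float64(502.0)]
0.0714 [np.float64(377.0), np.float64(412.0), np.float64(439.0), np.float64(496.0)]
[(303, np.float64(92.0)), (304, np.float64(155.0)), (305, np.float64(197.0)), (306, np.float64(202.0)), (307, np.float64(192.0)), (308, np.float64(181.0)), (309, np.float64(181.0)), (310, np.float64(183.0)), (311, np.float64(153.0)), (312, np.float64(113.0)), (313, np.float64(96.0)), (314, np.float64(184.0)), (315, np.float64(208.0)), (316, np.float64(164.0)), (317, np.float64(162.0)), (318, np.float64(194.0)), (319, np.float64(200.0)), (320, np.float64(197.0)), (321, np.float64(191.0)), (322, np.float64(215.0)), (323, np.float64(224.0)), (324, np.float64(224.0))]
```

```bash
python3 -m jog '[{"dx":0,"dy":0,"dz":-2,"ax":0,"ay":0,"az":0,"jaw":10},{"dx":0,"dy":0,"dz":-2,"ax":0,"ay":0,"az":0,"jaw":10},{"dx":0,"dy":0,"dz":-1,"ax":0,"ay":0,"az":0,"jaw":10},{"dx":0,"dy":0,"dz":-1,"ax":0,"ay":0,"az":0,"jaw":10},{"dx":0,"dy":0,"dz":-1,"ax":0,"ay":0,"az":0,"jaw":10},{"dx":0,"dy":0,"dz":0,"ax":0,"ay":0,"az":0,"jaw":10},{"dx":0,"dy":0,"dz":0,"ax":0,"ay":0,"az":0,"jaw":10}]' 28
python3 -c "
from h import *
look(26)"
```

```text
time_s: 23.8
position: [0.6503, 0.1015, 0.1741]
tool_rot: [-0.13, 1.567, 0.13]
ft_force: [0.8, 0.9, -1.4]
finger_gap: 0.0174
[0.65029693 0.10155423 0.17414021] [0.6266 0.0976 0.0701] [ 0.1  0.7 -1.8] 0.017738848742357156
s outer [[209.0, 616.0, 257.0, 628.0], [206.0, 614.0, 244.0, 616.0]] inner [[248.0, 577.0, 292.0, 593.0], [245.0, 575.0, 278.0, 580.0]] c [[411.19591049 434.1215853 ]]
t outer [[187.0, 627.0, 272.0, 702.0], [181.0, 622.0, 265.0, 696.0]] inner [[229.0, 585.0, 312.0, 661.0], [223.0, 581.0, 305.0, 655.0]] c [[404.35312846 482.90736914]]
```

View pics/t26.png

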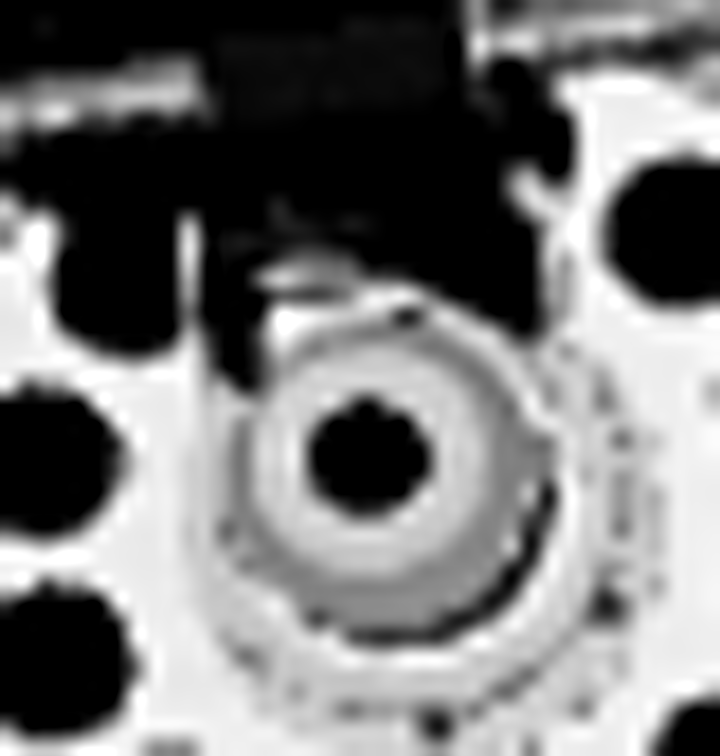

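View pics/s26.png

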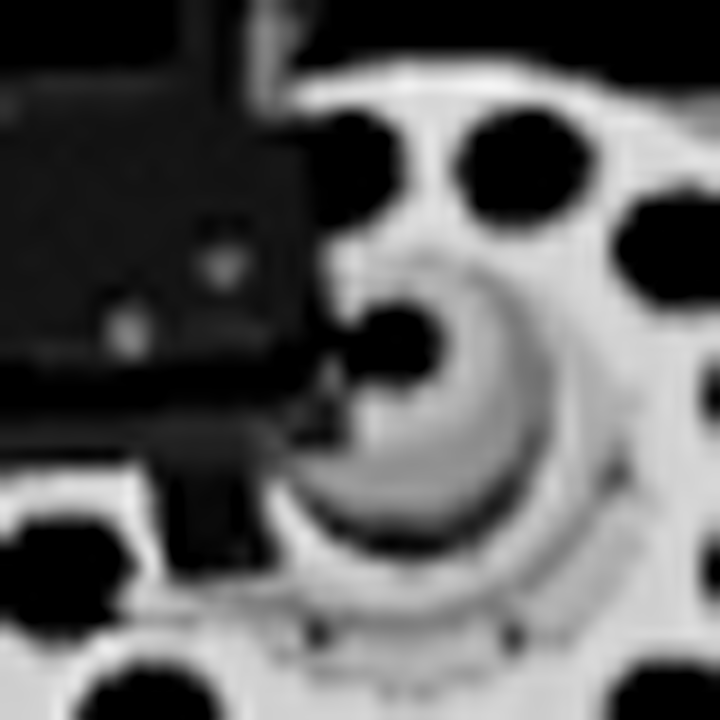

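```bash
python3 - <<'E'
from h import *
s=cam("side");t=cam("top");I=np.load("cal.npz")
for v in(205,206,207,208,209):
    print(v,"now",t["pixels"][v,212:248].mean(1).astype(int).tolist());print("   bare",I["t"][v,212:248].mean(1).astype(int).tolist())
for u in(273,275,277):
    print(u,"now",s["pixels"][295:324,u].mean(1).astype(int).tolist());print("   bare",I["s"][295:324,u].mean(1).astype(int).tolist())
d=cv2.absdiff(t["pixels"],I["t"])[180:222,207:247].max(2);cv2.imwrite("pics/td.png",cv2.resize(np.clip(d.astype(int)*4,0,255).astype(np.uint8),None,fx=14,fy=14,interpolation=cv2.INTER_NEAREST))
d=cv2.absdiff(s["pixels"],I["s"])[283:323,252:292].max(2);cv2.imwrite("pics/sd.png",cv2.resize(np.clip(d.astype(int)*4,0,255).astype(np.uint8),None,fx=14,fy=14,interpolation=cv2.INTER_NEAREST))
E
```

```text
205 now [49, 128, 211, 241, 241, 224, 219, 192, 162, 225, 225, 233, 90, 51, 59, 60, 60, 54, 85, 213, 216, 215, 173, 167, 168, 169, 226, 217, 219, 213, 214, 231, 244, 245, 247, 244]
   bare [49, 130, 214, 243, 242, 236, 221, 196, 167, 226, 228, 234, 91, 54, 58, 59, 59, 57, 86, 215, 220, 218, 174, 170, 169, 170, 230, 213, 216, 217, 216, 233, 245, 246, 249, 245]
206 now [44, 141, 221, 241, 241, 223, 218, 191, 160, 215, 217, 222, 120, 57, 57, 57, 55, 51, 118, 213, 219, 207, 172, 168, 175, 158, 245, 204, 217, 186, 207, 234, 244, 244, 244, 247]
   bare [45, 141, 224, 242, 242, 226, 220, 197, 165, 217, 220, 227, 121, 57, 57, 59, 55, 49, 119, 216, 220, 208, 175, 169, 177, 160, 248, 178, 210, 216, 213, 234, 245, 245, 246, 248]
207 now [67, 201, 246, 243, 243, 225, 217, 193, 164, 212, 219, 222, 163, 97, 63, 62, 72, 98, 218, 221, 217, 206, 176, 169, 202, 100, 242, 230, 219, 183, 209, 201, 240, 243, 243, 243]
   bare [67, 203, 248, 245, 244, 226, 218, 196, 166, 215, 221, 224, 166, 98, 64, 62, 70, 102, 220, 223, 222, 209, 177, 171, 205, 102, 244, 204, 212, 216, 215, 205, 242, 245, 244, 245]
208 n
[... 956 characters left out ...]
92, 207, 198, 183, 180, 184, 150, 106, 92, 192, 211, 164, 168, 195, 198, 194, 186, 214, 223]
275 now [228, 214, 189, 201, 184, 110, 61, 64, 78, 167, 205, 201, 189, 180, 181, 183, 156, 118, 89, 172, 203, 200, 169, 184, 201, 199, 183, 212, 223]
   bare [228, 214, 190, 202, 185, 110, 64, 66, 80, 168, 205, 200, 190, 180, 181, 183, 158, 119, 91, 174, 205, 167, 154, 191, 201, 199, 185, 212, 223]
277 now [222, 225, 205, 193, 201, 203, 197, 194, 205, 203, 202, 192, 180, 179, 180, 166, 132, 106, 136, 196, 209, 179, 167, 194, 203, 188, 211, 223, 224]
   bare [222, 227, 210, 193, 200, 203, 197, 195, 205, 203, 201, 192, 181, 179, 181, 166, 132, 107, 136, 210, 196, 141, 188, 205, 204, 189, 211, 224, 224]
```

View pics/td.png

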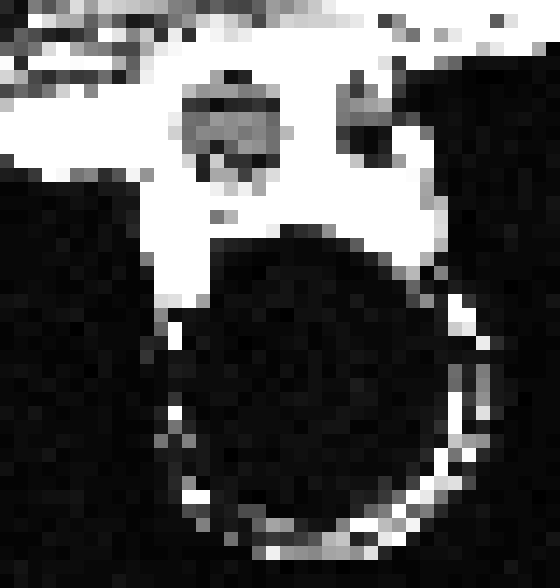

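View pics/sd.png

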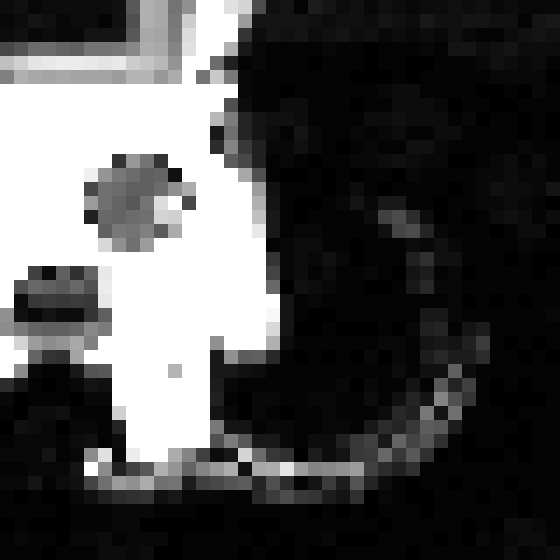

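```bash
python3 - <<'E'
from h import *
st=state();print(st["time_s"],st["position"],st["ft_force"],st["finger_gap"]);print(r.close_job())
E
```

```text
24.0 [0.65031197 0.10155448 0.17415452] [ 0.3581889  -0.42914422 -1.4878351 ] 0.017394501535317044
the job is handed in; nothing more can be done
None
```

I drew the pliers out of their stand, spread the snap ring on its rest to the pliers' stop and lifted it off. I then lowered the ring over the spindle to groove height. I handed the job in at 24.0 s with the pliers still squeezed at 28 N; the finger opening read 17.4 mm.

**Last checks that agreed:**
- **Centring:** the ring sits within about 0.5 mm of the spindle axis in both views, against 2.5 mm of clearance all round.
- **Height:** the ring's mid-height is about 0.070 m and the groove's about 0.069–0.070 m. The groove height is known only to about 1.5 mm.
- **Contact:** the wrist force stayed at about 1–3 N once the pliers were lifted, roughly their own weight plus the ring's, so there was no sign of touching the carousel.

**What disagreed or went differently:**
- **Camera offset:** the two cameras differ by about 2.5 mm in x. I allowed for this by comparing the ring with the spindle within each picture.
- **Ring position on the tips:** the ring sits about 4 mm further in than nominal, with its centre 24 mm from the tool axis instead of 28 mm. I measured this and corrected the placing for it.
- **Drive box edge:** a rough reading of the drive box's lower edge put the carousel about 4 mm away in y from the other measurements. I judged that edge unreliable and did not use it.

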